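# Weekly trip test of the bench breaker

### The job

Do the weekly trip test of the grey bench breaker. First take the orange tape measure from under its lever and stand it upright on the blue order book; then press the red test button so that the lever drops all the way down, and lift the lever back up until it latches and stays up by itself. Last, log the test by pressing the blue step key as often as needed until the red mark on the white drum stands at the top, between the yellow pointers; do not turn the drum by hand, and leave the mug, the drink can and the tablet where they are.

Things in the scene. Friction and masses are not known exactly. Their poses are not given: they have to be found in the camera images.
- tester: Grey bench breaker, a box 110 (x) by 180 mm (y), flat top 90 mm up, fixed. Origin: centre of the underside; -x points out of the front (lever side, to the robot), y to the robot's left, z up. In its frame, mm: lever hinge (-50, 35, 70), test button axis (12, 45), drum axis (0, -28, 94), step key axis (0, -68). 3 mm cheeks with yellow pointers flank the drum, at y -43 and -13, up to 122 mm high.
- lever (a joint): Lever angle, rad: 0 = up and latched, pointing forward (-x of the breaker) and 55 degrees above level; 1.4 = fully dropped, 25 degrees below level. Latched, a catch holds it; only the test button frees it. When tripped a spring pulls it down; lifting takes about 3 N at the grip. To latch (no button needed), lift it to about -0.1 (stop at -0.15); let go, it settles back at about 0.04 and stays.
- lever_grip (a point): Middle of the lever's orange grip, 80 mm from the hinge. The grip is 26 mm wide (along the breaker's y), 15 mm thick, and runs from 50 to 102 mm from the hinge; between grip and box is a steel bar 14 mm wide and 8 mm thick.
- lever_hinge (a point): The lever's hinge axis, in the front of the breaker (70 mm above the table). The axis runs along the breaker's y.
- test_button (a joint): Red test button, how far it is pressed, m: 0 = out, 0.007 = fully down (5 N). It springs back. The lever is released at about 3 mm, at 3 N, and then falls in about 0.5 s; the button may be held down or let go meanwhile.
- test_button_top (a point): Centre of the upper face of the red test button (28 mm diameter), 105 mm above the table when out; it is pressed straight down, and stands 9 mm proud of a yellow collar of 42 mm diameter.
- step_key (a joint): Blue step key, how far it is pressed, m: 0 = out, 0.0125 = fully down. It needs up to about 7 N half-way. Each full press turns the drum on by one step; the key must come fully out (0) before the next press.
- step_key_top (a point): Centre of the upper face of the round blue step key (24 mm diameter), 112 mm above the table when out; pressed straight down to 99.5 mm.
- drum: White drum, 52 mm diameter, 24 mm wide, axis level along the breaker's y; clicks in ten steps of 36 degrees and stays at each. One red bar across its rim and nine thin black ones, one a step. A press turns its top towards the breaker's +x (away from the robot). Origin on the axis, mid-width; its own z points at the red bar. Starts two to four steps before the pointers.
- red_mark (a point): Middle of the red bar, on the drum's rim (26 mm from its axis).
- index (a point): Point at the top of the drum, midway between the two yellow pointers, where the red mark must stand.
- tape_measure_centre (a point): Centre, half-way up, of the orange tape measure standing on edge: 32 mm thick (its x), 63 mm long (its y; a small tab sticks out further), 56 mm high (z), about 160 g. It starts on the table in the lever's way, its long side roughly pointing at the breaker, below and just in front of the raised lever's tip, which is about 155 mm up.
- order_book_top (a point): Middle of the upper face of the blue order book (closed notebook), 210 mm (x) by 146 mm (y), its upper face 11 mm above the table; it does not move. It lies left or right of the breaker.
- tablet: Black tablet, 146 mm (x) by 211 mm (y), 9 mm thick, lying loose on the other side of the breaker; origin at the centre of its underside. Leave alone.
- mug: White spotted mug, 82 mm diameter, 91 mm high, loose, beside the lever; origin at the table, 17 mm from the axis of the cup towards the handle; the cup lies to +y of it and the handle to -y, out to 57 mm. Leave alone.
- drink_can: Drink can, 66 mm diameter, 114 mm high, loose, on the other side of the lever; origin at the centre of its underside. Leave alone.
There are look-alikes about, which are no part of the job. Of the things like the part that bears tape_measure_centre, leave any that is black; of the rest the larger one is meant.

How it is judged:
By the outcome, as a careful person would: the job done as asked, in the order asked, and still so for the second after the job is handed in, with the robot touching nothing.
It also fails if it takes over 72 s, if anything falls off the work surface, if the arm or the gripper's body presses on something with over 40 N, if the wrist force passes 120 N, or if a joint passes its speed limit or range.

### The arm

A 7-joint arm with a two-finger parallel gripper is mounted at the origin on a cart in front of the work surface, level with it; the furniture and walls round the work are solid. World frame = base frame: x ahead of the robot, y to its left, z up, the work surface at z = 0. Lengths are in m, angles in rad, forces in N, time in s.
With the tool pointing down it reaches from about 0.425 to 0.875 m from the base axis. Payload 4.7 kg.
Tool frame: the origin (TCP) lies midway between the tips of the shut fingers; the grasp point (between the pads) lies 19 mm behind it (r.grip_point_offset is the distance from the TCP to the grasp point, in m); z points along the fingers, y is the direction in which the jaws open and shut (so a half turn about z gives the same grasp; the last joint's range is limited). The gripper opens to 85 mm and grips with 20 to 120 N. Pads are 22 mm wide; open, the fingers measure 114 mm over their backs; the gripper's body (76 mm by 85 mm) begins 54 mm behind the grasp point. The pads swing forward as they close: fully open they stand 13 mm farther back than shut.
Start: joints at [1.178, 0.321, -0.07, 1.45, 0.023, 1.371, -0.057], TCP at [0.257, -0.597, 0.231] pointing down, gripper open.
Joint ranges: [-2.86, 2.86], [-0.3, 2.09], [-1.38, 1.24], [0.06, 2.45], [-1.56, 4.7], [0.09, 2.05], [-2.69, 2.69]. Speed limits (rad/s): [2.57, 2.57, 3.14, 3.14, 3.14, 3.14, 3.14].

### API

Orientations are given as a rotation vector (axis times angle).
In Python, from bench import sensors, viewer, workorder, r gives the robot as it stands. The module is installed in compiled form; this text tells all that it offers.
- The arm moves only by the shell command python3 -m pendant 'ROWS'. ROWS is JSON, a list of rows, each an object with "twist": the turn, a rotation vector about the tool's x, y, z in degrees, a list of three; "travel": the shift along the tool's x, y, z in cm, a list of three; "gripper": the closure, from 0 (fully open) to 1 (shut). A call has 1 to 10 rows; each row shifts and turns the pose as measured when the row begins, along the tool's axes as they then stand; what a row does not reach is not made up. A row lasts 1/12 s, in which the tool goes at most 41.7 mm and 7.16 degrees, less where a joint would pass 70% of its speed; a pose out of reach is approached as far as the arm can. A call with a gripper value outside its range is refused whole. The fingers move at their own pace and stop on an object; the grip force is fixed at half the most. Time passes only in rows, so rows that do not move let the fingers close. It gives the time, the measured TCP pose, the force and the opening at its end, in the units of the state.
- sensors.get_state(): the state, without advancing time (a new reading comes with each control period).
- viewer.get_image(name): name is "scene" or "side" or "wrist"; returns a dict with "img" (480x640x3 uint8, red, green, blue), "fx", "fy", "cx", "cy" (pixels), "k1" (the pictures are not rectified: a ray, as slopes to the right and down, at radius r is drawn at 1 + k1 r^2 times it, then the intrinsics apply), "cam_to_world" (4x4, takes a point from camera to world coordinates). Camera axes: x right, y up, looking along -z (the intrinsics and any distortion apply to the point x, -y, -z); pixel columns grow to the right and rows downward; lengths in m; the calibration is good to about 2 mm. A picture is of the moment at which its call begins. There is no depth.
- workorder.close_job(): hands the job in, once; it reports no verdict.
The state is a dict: "time_s": time; "q": joint angles; "dq": joint speeds; "joint_efforts": joint torques, N m; "position": TCP position; "tcp_rot": TCP orientation; "force": force on the tool from outside, world axes, zero at the start; "moment": the same for the moment, N m; "gripper_width": finger opening in m.
Only numpy, scipy, OpenCV 4.12 (cv2) and the standard library are available. Lean on these libraries where they do the work, as an engineer would, in place of code of your own. Each camera call takes 0.05 s, during which the arm holds its last target.

## Working session

There is one attempt and no reset: what is moved stays moved. The work goes in short steps, Python scripts to look and compute and a shell command to move; the robot and the scene stay as the last step left them, time stands still between calls to the robot, and variables do not carry over. Pictures are saved under pics/ and viewed, and the job is handed in when it is done.

```bash
mkdir -p pics; cat > h.py <<'E'
import numpy as np, cv2
from bench import sensors, viewer, workorder, r
from scipy.spatial.transform import Rotation as R
def grab(n,f):
    d=viewer.get_image(n); cv2.imwrite(f'pics/{f}.png',cv2.cvtColor(d['img'],cv2.COLOR_RGB2BGR)); np.savez(f'pics/{f}.npz',**d); return d
def load(f):
    z=np.load(f'pics/{f}.npz'); return {k:z[k] for k in z.files}
def ray(d,u,v):
    K=np.array([[d['fx'],0,d['cx']],[0,d['fy'],d['cy']],[0,0,1]],float)
    p=cv2.undistortPoints(np.array([[[u,v]]],float),K,np.array([float(d['k1']),0,0,0,0]))[0,0]
    M=d['cam_to_world']; return M[:3,3],M[:3,:3]@np.array([p[0],-p[1],-1])
def onz(d,u,v,z):
    o,w=ray(d,u,v); return o+w*(z-o[2])/w[2]
def onx(d,u,v,x):
    o,w=ray(d,u,v); return o+w*(x-o[0])/w[0]
def tri(d1,p1,d2,p2):
    o1,w1=ray(d1,*p1);o2,w2=ray(d2,*p2)
    s=np.linalg.lstsq(np.c_[w1,-w2],o2-o1,rcond=None)[0]
    a=o1+s[0]*w1;b=o2+s[1]*w2; return (a+b)/2,np.linalg.norm(a-b)
def proj(d,P):
    M=d['cam_to_world']; c=M[:3,:3].T@(np.array(P)-M[:3,3]); a=np.array([c[0]/-c[2],-c[1]/-c[2]]); a=a*(1+float(d['k1'])*(a@a))
    return a*[d['fx'],d['fy']]+[d['cx'],d['cy']]
def st():
    s=sensors.get_state(); print(s['time_s'],np.round(s['position'],4),np.round(s['tcp_rot'],3),np.round(s['force'],1),s['gripper_width'])
    m=R.from_rotvec(s['tcp_rot']).as_matrix(); print(np.round(m,3).tolist(),'q',np.round(s['q'],3)); return s
def to(P,rot=None):
    s=sensors.get_state(); m=R.from_rotvec(s['tcp_rot']).as_matrix()
    print('travel cm',np.round(100*m.T@(np.array(P)-s['position']),2))
    if rot is not None: print('twist deg',np.round(np.degrees(R.from_matrix(m.T@rot).as_rotvec()),2))
E
python3 - <<'E'
from h import *
for n in('scene','side','wrist'):
    d=grab(n,n+'0'); print(n,np.round(d['cam_to_world'],3).tolist(),d['fx'],d['k1'])
st(); print(r.grip_point_offset)
E
```

```text
scene [[0.815, 0.367, -0.448, -0.138], [-0.579, 0.531, -0.618, -0.904], [0.011, 0.763, 0.646, 1.065], [0.0, 0.0, 0.0, 1.0]] 492.09155517071895 -0.004007952295398701
side [[0.862, 0.193, -0.468, -0.182], [-0.506, 0.293, -0.812, -1.192], [-0.02, 0.936, 0.35, 0.629], [0.0, 0.0, 0.0, 1.0]] 596.9661084573731 -0.10085900526886425
wrist [[0.396, 0.884, 0.248, 0.319], [-0.918, 0.382, 0.106, -0.569], [-0.002, -0.27, 0.963, 0.372], [0.0, 0.0, 0.0, 1.0]] 374.613720111979 -0.060359628635025885
0.15 [ 0.257  -0.5966  0.2305] [-3.075e+00 -6.340e-01  1.000e-03] [0.1 0.1 0.4] 0.08539599414959116
[[0.918, 0.396, -0.001], [0.396, -0.918, 0.001], [-0.0, -0.001, -1.0]] q [ 1.178  0.322 -0.07   1.451  0.023  1.371 -0.057]
0.0187
```

View pics/scene0.png

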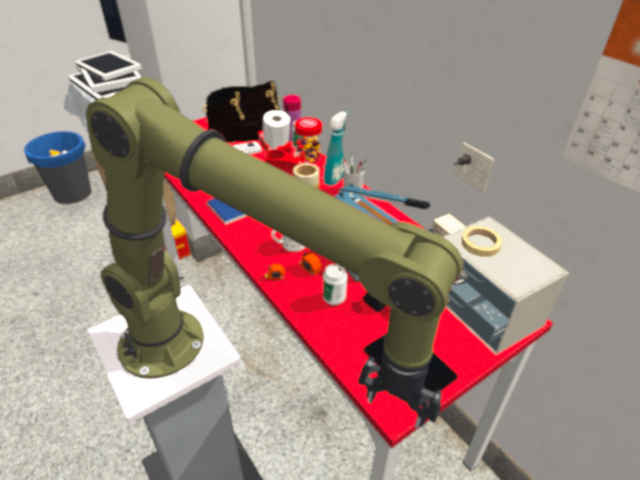

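View pics/side0.png

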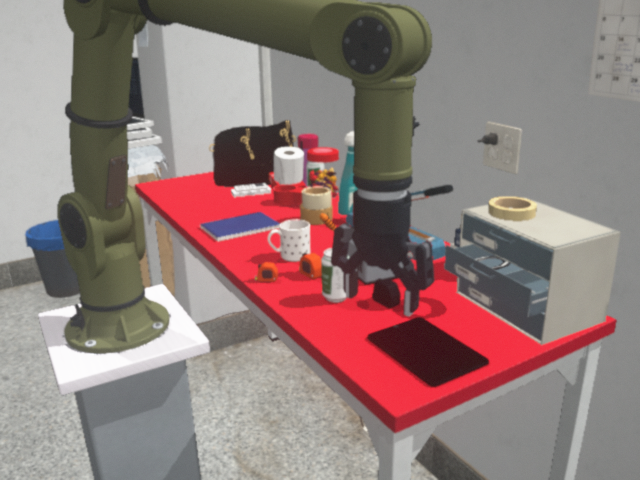

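View pics/wrist0.png

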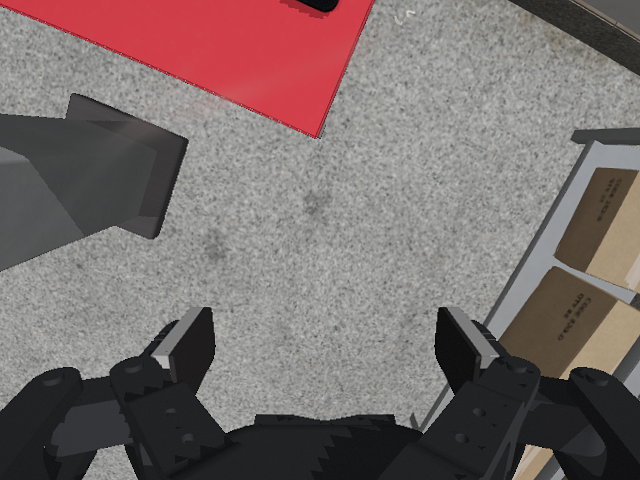

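Side view: orange tape measures at (267,271, small) and (312,264, larger), a black one near (385,292); the breaker is hidden behind the wrist. Localise roughly first.

```bash
python3 - <<'E'
from h import *
s=load('side0');c=load('scene0')
for n,p in dict(small=(267,271),big=(312,264),can=(335,275),mug=(295,240),book=(238,226),black=(385,292),tabl=(427,350)).items(): print(n,np.round(onz(s,*p,.03),3))
for n,p in dict(small=(276,271),big=(312,263),can=(335,285),book=(228,210),black=(375,300)).items(): print(n,np.round(onz(c,*p,.03),3))
E
python3 - <<'E'
import cv2
a=cv2.imread('pics/side0.png')[210:330,220:460]
cv2.imwrite('pics/c0.png',cv2.resize(a,None,fx=3.3,fy=3.3,interpolation=2))
E
```

```text
small [0.372 0.025 0.03 ]
big [0.486 0.002 0.03 ]
can [ 0.5   -0.085  0.03 ]
mug [0.529 0.171 0.03 ]
book [0.441 0.364 0.03 ]
black [ 0.546 -0.223  0.03 ]
tabl [ 0.467 -0.462  0.03 ]
small [0.378 0.031 0.03 ]
big [ 0.486 -0.002  0.03 ]
can [ 0.488 -0.117  0.03 ]
book [0.399 0.384 0.03 ]
black [ 0.546 -0.229  0.03 ]
```

View pics/c0.png

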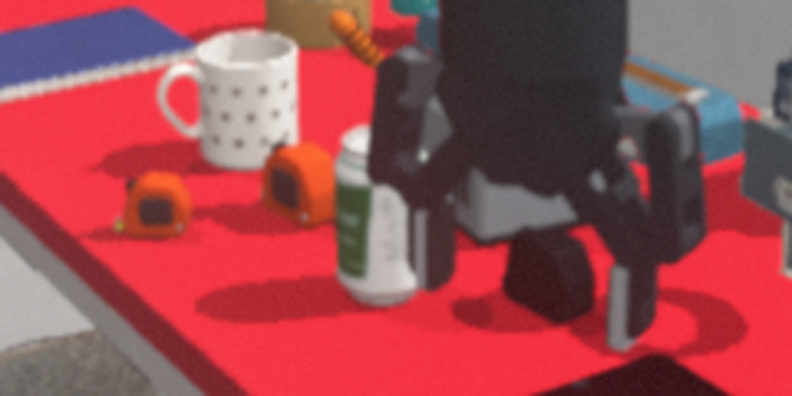

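```bash
python3 -m pendant '[{"twist":[0,0,-7],"travel":[2.8,-2.6,-1.5],"gripper":0},{"twist":[0,0,-7],"travel":[3.1,-2.2,-1.5],"gripper":0},{"twist":[0,0,-7],"travel":[3.3,-1.8,-1.5],"gripper":0},{"twist":[0,0,-7],"travel":[3.5,-1.4,-1.5],"gripper":0},{"twist":[0,0,-7],"travel":[3.7,-1.0,-1.5],"gripper":0},{"twist":[0,0,-7],"travel":[3.8,-0.5,-1.5],"gripper":0},{"twist":[0,0,-7],"travel":[3.8,-0.1,-1.5],"gripper":0},{"twist":[0,0,-7],"travel":[3.8,0.4,-1.5],"gripper":0},{"twist":[0,0,-7],"travel":[3.7,0.9,-1.5],"gripper":0},{"twist":[0,0,-7],"travel":[3.6,1.3,-1.5],"gripper":0}]'
python3 - <<'E'
from h import *
st()
grab('wrist','w1');grab('side','s1');grab('scene','c1')
E
```

```text
time_s: 0.98
position: [0.4015, -0.2441, 0.374]
tcp_rot: [-2.122, -2.292, 0.003]
force: [1.3, -0.5, -0.6]
gripper_width: 0.0856
0.9833 [ 0.4015 -0.2441  0.374 ] [-2.122 -2.292  0.003] [ 1.3 -0.5 -0.6] 0.08563056745237882
[[-0.077, 0.997, -0.015], [0.997, 0.077, 0.011], [0.012, -0.014, -1.0]] q [ 0.918 -0.071 -0.397  1.602 -0.029  1.623  0.598]
```

View pics/w1.png

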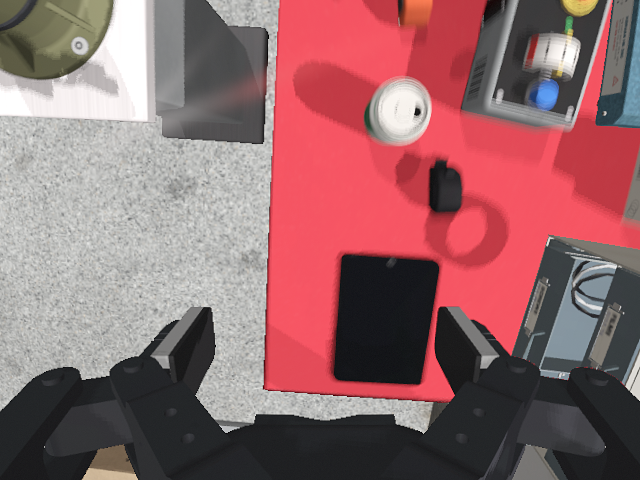

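View pics/s1.png

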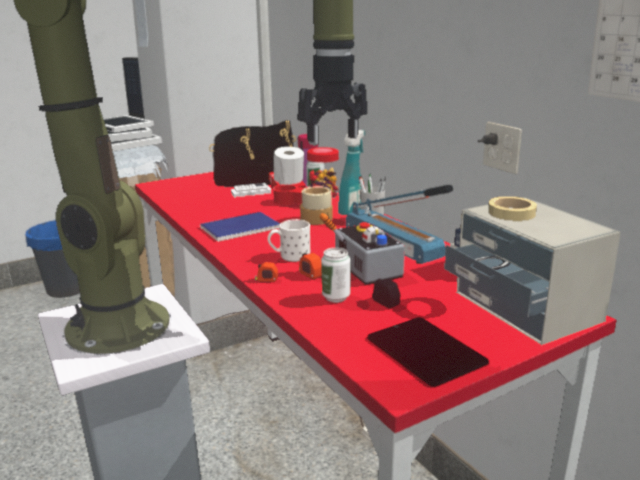

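View pics/c1.png

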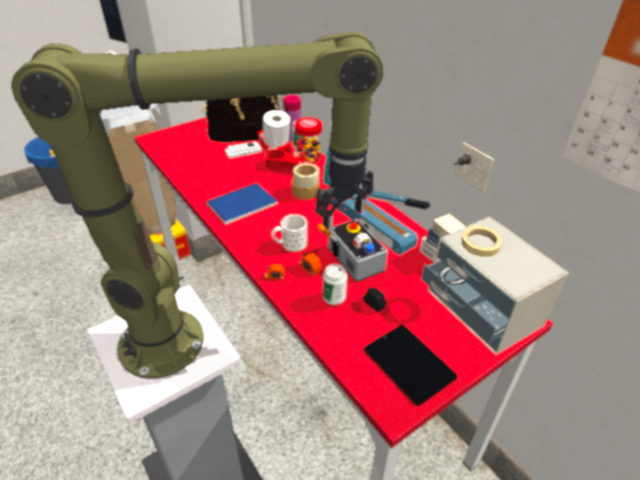

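```bash
python3 -m pendant '[{"twist":[0,0,-7],"travel":[2.5,1.0,-0.3],"gripper":0},{"twist":[0,0,-7],"travel":[2.35,1.3,-0.3],"gripper":0},{"twist":[0,0,-7],"travel":[2.2,1.6,-0.3],"gripper":0},{"twist":[0,0,-7],"travel":[2.0,1.8,-0.3],"gripper":0},{"twist":[0,0,-7],"travel":[1.7,2.0,-0.3],"gripper":0},{"twist":[0,0,-7],"travel":[1.5,2.2,-0.3],"gripper":0},{"twist":[0,0,-7],"travel":[1.2,2.4,-0.3],"gripper":0},{"twist":[0,0,-7],"travel":[0.9,2.5,-0.3],"gripper":0},{"twist":[0,0,-7],"travel":[0.5,2.6,-0.3],"gripper":0},{"twist":[0,0,-7],"travel":[0.2,0.5,0],"gripper":0}]'
python3 -m pendant '[{"twist":[0,0,-7],"travel":[0,0,0],"gripper":0},{"twist":[0,0,-4],"travel":[0,0,0],"gripper":0},{"twist":[0,0,0],"travel":[0,0,0],"gripper":0}]'
python3 - <<'E'
from h import *
st()
grab('wrist','w2')
E
```

```text
time_s: 1.97
position: [0.4719, -0.0152, 0.3957]
tcp_rot: [-0.403, -3.09, -0.011]
force: [-0.2, 0.2, 0.5]
gripper_width: 0.0853
time_s: 2.22
position: [0.4719, -0.016, 0.3934]
tcp_rot: [-0.098, -3.112, -0.015]
force: [-0.0, 0.2, -0.5]
gripper_width: 0.0857
2.2167 [ 0.4719 -0.016   0.3934] [-0.098 -3.112 -0.015] [-0.   0.2 -0.5] 0.08573216457824975
[[-0.998, 0.063, -0.028], [0.063, 0.998, 0.011], [0.029, 0.009, -1.0]] q [ 0.64  -0.053 -0.616  1.544 -0.041  1.67   1.529]
```

View pics/w2.png

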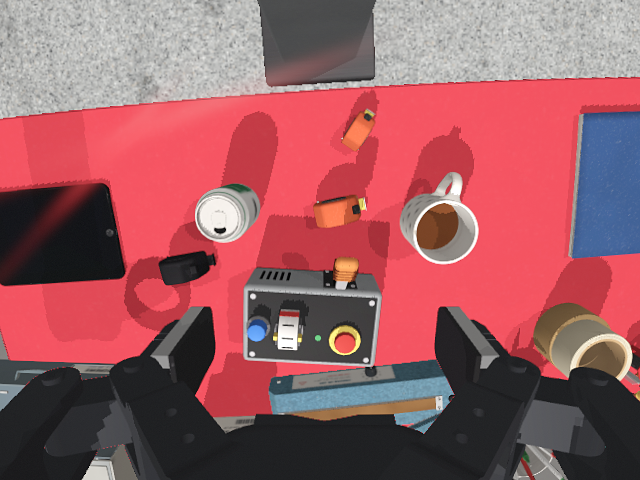

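Wrist view: breaker top around (245–380, 275–365), blue key (258,329), drum (288,329), red button (345,340), lever grip (346,268). Candidates: orange at (340,212) larger, orange at (358,130) smaller, black at (187,267). Measure and enlarge.

```bash
python3 - <<'E'
from h import *
d=load('w2'); im=d['img']
cv2.imwrite('pics/c2.png',cv2.cvtColor(cv2.resize(im[100:380,180:480],None,fx=2.6,fy=2.1,interpolation=2),cv2.COLOR_RGB2BGR)[:600])
hsv=cv2.cvtColor(im,cv2.COLOR_RGB2HSV)
m=cv2.inRange(hsv,(6,120,80),(16,255,255))
n,l,s,c=cv2.connectedComponentsWithStats(m)
for i in range(1,n):
    if s[i,4]>100:
        cc=[np.array(p) for p in cv2.findContours((l==i).astype(np.uint8),0,2)[0]]
        b=cv2.boxPoints(cv2.minAreaRect(max(cc,key=len)))
        print(s[i],c[i]); 
        if s[i,1]<230: print(np.round([onz(d,*p,.056)[:2] for p in b],3).tolist())
b=cv2.inRange(hsv,(105,120,80),(120,255,255)); 
for nm,(u,v,z) in dict(cFL=(378,292,.09),cFR=(249,291,.09),cBR=(247,359,.09),cBL=(373,364,.09),btn=(345,340,.105),key=(258,329,.112)).items(): print(nm,np.round(onz(d,u,v,z),4))
E
```

```text
[342 110  33  41 672] [357.58482143 131.71428571]
[[0.391, 0.011], [0.353, 0.04], [0.368, 0.06], [0.406, 0.031]]
[ 313  195   48   33 1040] [335.92307692 211.99038462]
[[0.467, -0.029], [0.457, 0.032], [0.492, 0.038], [0.501, -0.023]]
[ 417  203   41   46 1446] [437.05463347 226.56085754]
[[0.474, 0.107], [0.478, 0.159], [0.538, 0.161], [0.535, 0.107]]
[333 257  26  26 551] [345.2722323  268.86025408]
[ 294  398  142   23 1267] [371.19100237 409.79952644]
cFL [0.5801 0.0483 0.09  ]
cFR [ 0.5681 -0.115   0.09  ]
cBR [ 0.6641 -0.1289  0.09  ]
cBL [0.6827 0.039  0.09  ]
btn [0.6365 0.0026 0.105 ]
key [ 0.6107 -0.1046  0.112 ]
```

View pics/c2.png

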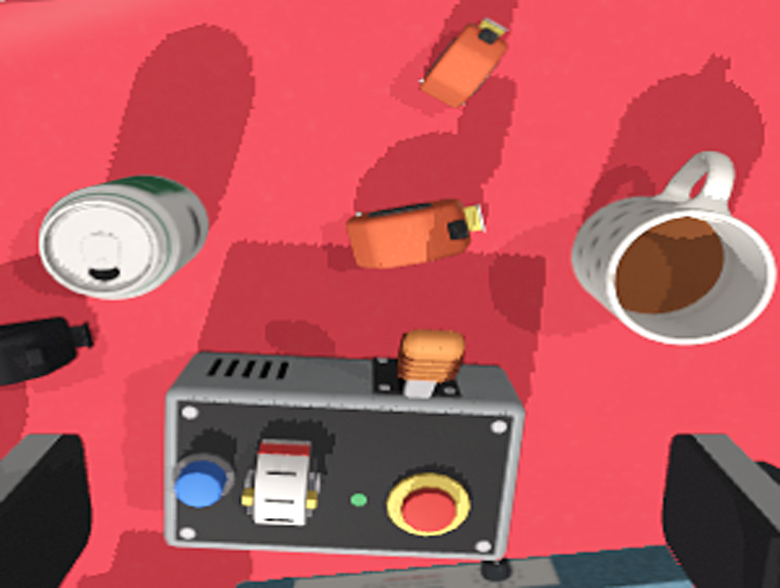

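The larger orange body at (336,212), about 62×35 mm on the z=56 plane, fits the 63×32 mm tape. The other orange one at (358,131) is smaller and the one at (187,267) is black. Next I check the lever tip and the clearances.

```bash
python3 - <<'E'
from h import *
d=load('w2')
print('lever top px',[np.round(onz(d,345,257,z),4).tolist() for z in(.145,.155,.165)], np.round(onz(d,345,268,.15),4))
print('cam',d['cam_to_world'][:3,3])
print('can top ctr',onz(d,222,217,.114),'mug rim ctr',onz(d,446,230,.091), 'mug l,r',onz(d,412,228,.091),onz(d,477,228,.091))
hsv=cv2.cvtColor(d['img'],cv2.COLOR_RGB2HSV)
for nm,lo,hi,z,roi in (('key',(100,150,80),(125,255,255),.112,(235,310,280,350)),('btn',(0,170,80),(6,255,255),.105,(325,320,370,365)),('collar',(22,120,100),(35,255,255),.096,(325,320,370,365))):
    m=cv2.inRange(hsv,lo,hi); q=np.zeros_like(m); x0,y0,x1,y1=roi;q[y0:y1,x0:x1]=m[y0:y1,x0:x1]
    c=max(cv2.findContours(q,0,2)[0],key=cv2.contourArea); (u,v),rr=cv2.minEnclosingCircle(c); print(nm,u,v,rr,np.round(onz(d,u,v,z),4), cv2.boundingRect(c))
# tape edges
m=cv2.inRange(hsv,(6,120,60),(18,255,255))[190:235,300:375]
cv2.imwrite('pics/c3.png',cv2.cvtColor(cv2.resize(d['img'][180:290,290:400],None,fx=5.4,fy=5.4,interpolation=2),cv2.COLOR_RGB2BGR))
E
```

```text
lever top px [[0.516, 0.006, 0.145], [0.5132, 0.0055, 0.155], [0.5105, 0.005, 0.165]] [0.5269 0.0051 0.15  ]
cam [ 0.40715495 -0.01291457  0.53717932]
can top ctr [ 0.4682263  -0.13052406  0.114     ] mug rim ctr [0.50487572 0.13385163 0.091     ] mug l,r [0.49976867 0.09191085 0.091     ] [0.5047626  0.17248622 0.091     ]
key 256.5555419921875 330.0 10.576691627502441 [ 0.6119 -0.1065  0.112 ] (248, 320, 19, 21)
btn 345.5 340.0 9.861641883850098 [0.6365 0.0032 0.105 ] (336, 333, 19, 13)
collar 344.15338134765625 339.9183349609375 15.982865333557129 [0.6411 0.0018 0.096 ] (329, 325, 32, 27)
```

View pics/c3.png

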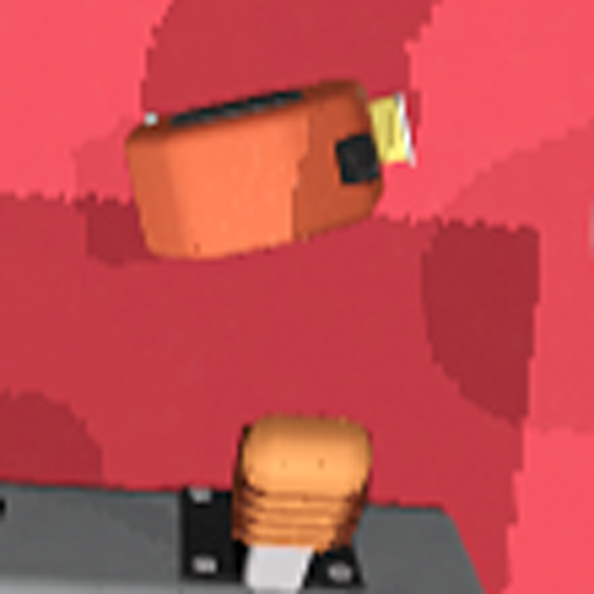

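```bash
python3 - <<'E'
from h import *
d=load('w2')
f=lambda u,v,z=.056: np.round(onz(d,290+u/5.4,180+v/5.4,z),4)
for n,p in dict(f1=(135,140),f2=(350,85),b1=(160,258),b2=(300,240),b3=(375,212),l1=(130,145),l2=(150,250),r1=(365,90),r2=(380,205)).items(): print(n,f(*p))
print('tab',f(410,130,.01))
E
```

```text
f1 [ 0.4701 -0.025   0.056 ]
f2 [0.4602 0.0268 0.056 ]
b1 [ 0.4991 -0.0209  0.056 ]
b2 [0.4968 0.0131 0.056 ]
b3 [0.4911 0.0315 0.056 ]
l1 [ 0.4712 -0.0262  0.056 ]
l2 [ 0.4969 -0.0232  0.056 ]
r1 [0.4616 0.0304 0.056 ]
r2 [0.4895 0.0328 0.056 ]
tab [0.478  0.0458 0.01  ]
```

```bash
cat >> h.py <<'E'
def toolrot(yaw_ydir,tilt):
    # tool y at angle yaw_ydir(deg), tool x ~ roughly -X ; tilt leans body to robot
    a=np.radians(yaw_ydir); y=np.array([np.cos(a),np.sin(a),0]); f=np.array([y[1],-y[0],0]); t=np.radians(tilt)
    z=np.sin(t)*f+np.array([0,0,-np.cos(t)]); x=np.cross(y,z); return np.c_[x,y,z]
E
python3 - <<'E'
from h import *
m=toolrot(100,10); print(np.round(m,3))
to(np.array([.4774,.0038,.0144])-.2*m[:,2],m)
E
```

```text
[[-0.97  -0.174  0.171]
 [-0.171  0.985  0.03 ]
 [-0.174  0.    -0.985]]
travel cm [ 2.42  1.05 18.28]
twist deg [ -0.5  -11.55 -13.84]
```

```bash
python3 -m pendant '[{"twist":[0,-4,-5],"travel":[0.5,0.2,3.5],"gripper":0},{"twist":[0,-4,-5],"travel":[0.5,0.2,3.5],"gripper":0},{"twist":[0,-4,-4],"travel":[0.5,0.2,3.5],"gripper":0},{"twist":[0,0,0],"travel":[0,0,3.5],"gripper":0},{"twist":[0,0,0],"travel":[0,0,3],"gripper":0},{"twist":[0,0,0],"travel":[0,0,0],"gripper":0}]'
python3 - <<'E'
from h import *
st()
m=toolrot(100,10); 
to(np.array([.4774,.0038,.0144])-.2*m[:,2],m);to(np.array([.4774,.0038,.0144]),m)
grab('wrist','w3')
E
```

```text
time_s: 2.77
position: [0.4733, -0.0159, 0.2159]
tcp_rot: [-0.234, 2.941, 0.01]
force: [-0.8, 1.8, -0.5]
gripper_width: 0.0853
2.7667 [ 0.4733 -0.0159  0.2159] [-0.234  2.941  0.01 ] [-0.8  1.8 -0.5] 0.08532495395208076
[[-0.969, -0.157, 0.189], [-0.156, 0.988, 0.022], [-0.19, -0.008, -0.982]] q [ 0.641 -0.201 -0.566  2.019 -0.16   1.109  1.861]
travel cm [ 2.79  1.82 -0.09]
twist deg [-0.65  0.95 -0.86]
travel cm [ 3.12  2.05 19.9 ]
twist deg [-0.65  0.95 -0.86]
```

View pics/w3.png

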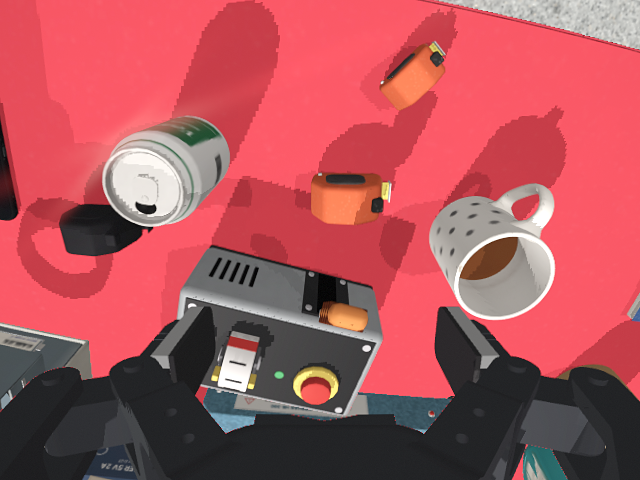

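```bash
python3 - <<'E'
from h import *
d=load('w3')
cv2.imwrite('pics/c4.png',cv2.cvtColor(cv2.resize(d['img'][150:340,290:410],None,fx=3.1,fy=3.1,interpolation=2),cv2.COLOR_RGB2BGR))
d2=load('w2')
for n,z,p in (('fl',.056,(313,176)),('fr',.056,(383,176)),('bl',.056,(312,218)),('br',.056,(380,223)),('levtip',.152,(368,320))): print(n,np.round(onz(d,*p,z),4))
E
```

```text
fl [ 0.4604 -0.028   0.056 ]
fr [0.4516 0.026  0.056 ]
bl [ 0.4955 -0.0237  0.056 ]
br [0.4908 0.0324 0.056 ]
levtip [0.5192 0.0191 0.152 ]
```

View pics/c4.png

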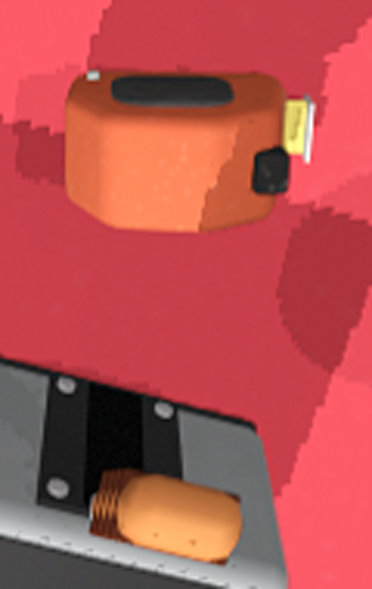

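```bash
python3 -m pendant '[{"twist":[-0.6,1,-0.9],"travel":[3.0,2.0,0.5],"gripper":0},{"twist":[0,0,0],"travel":[0.5,0.3,3],"gripper":0},{"twist":[0,0,0],"travel":[0,0,3.5],"gripper":0},{"twist":[0,0,0],"travel":[0,0,2],"gripper":0},{"twist":[0,0,0],"travel":[0,0,0],"gripper":0}]'
python3 - <<'E'
from h import *
st()
m=toolrot(100,10); 
to(np.array([.4774,.0038,.0144]),m)
E
```

```text
time_s: 3.23
position: [0.4612, 0.0006, 0.134]
tcp_rot: [-0.239, 2.938, 0.014]
force: [-0.9, -0.3, 0.0]
gripper_width: 0.0853
3.2333 [0.4612 0.0006 0.134 ] [-0.239  2.938  0.014] [-0.9 -0.3  0. ] 0.08528642275095753
[[-0.968, -0.161, 0.191], [-0.16, 0.987, 0.025], [-0.193, -0.006, -0.981]] q [ 0.625 -0.155 -0.616  2.154 -0.145  0.925  1.816]
travel cm [ 0.68  0.13 12.06]
twist deg [-0.49  1.12 -0.64]
```

```bash
python3 -m pendant '[{"twist":[-0.5,1,-0.6],"travel":[0.7,0.1,3],"gripper":0},{"twist":[0,0,0],"travel":[0,0,3],"gripper":0},{"twist":[0,0,0],"travel":[0,0,1.5],"gripper":0},{"twist":[0,0,0],"travel":[0,0,0],"gripper":0}]'
python3 - <<'E'
from h import *
st()
m=toolrot(100,10); 
to(np.array([.4774,.0038,.0144]),m)
grab('wrist','w5');grab('side','s5')
a=cv2.imread('pics/s5.png')[180:320,220:440]; cv2.imwrite('pics/c5.png',cv2.resize(a,None,fx=3.5,fy=3.5,interpolation=2))
E
```

```text
time_s: 3.57
position: [0.4781, -0.0008, 0.0682]
tcp_rot: [-0.243, 2.941, 0.018]
force: [-0.5, -0.3, -0.1]
gripper_width: 0.0854
3.5667 [ 0.4781 -0.0008  0.0682] [-0.243  2.941  0.018] [-0.5 -0.3 -0.1] 0.08542958138507008
[[-0.968, -0.164, 0.188], [-0.162, 0.986, 0.028], [-0.19, -0.003, -0.982]] q [ 6.220e-01  1.000e-03 -6.530e-01  2.184e+00 -3.100e-02  7.670e-01
  1.725e+00]
travel cm [1.02 0.49 5.28]
twist deg [-0.3   0.92 -0.52]
```

View pics/w5.png

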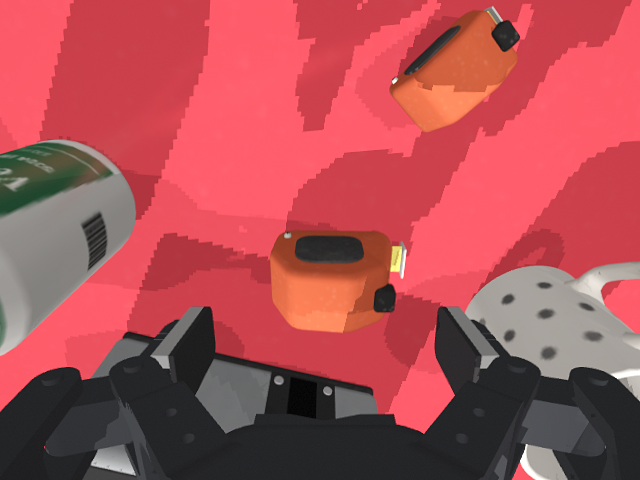

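View pics/c5.png

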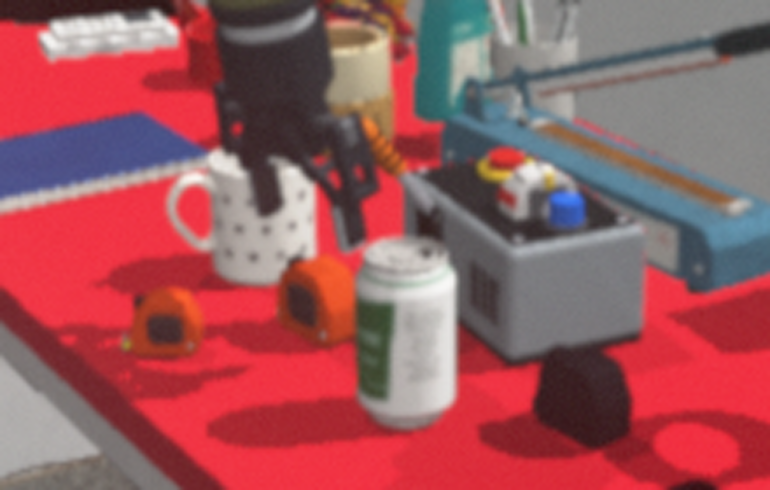

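```bash
python3 -m pendant '[{"twist":[0,0.5,-0.5],"travel":[1.1,0.5,1],"gripper":0},{"twist":[0,0,0],"travel":[0.3,0,2],"gripper":0},{"twist":[0,0,0],"travel":[0.2,0,1.5],"gripper":0},{"twist":[0,0,0],"travel":[0,0,0],"gripper":0}]'
python3 - <<'E'
from h import *
st()
m=toolrot(100,10); 
to(np.array([.4774,.0038,.0144]),m)
grab('wrist','w6')
E
```

```text
time_s: 4.0
position: [0.4766, 0.0008, 0.0294]
tcp_rot: [-0.253, 2.934, 0.004]
force: [-1.2, 0.1, -0.2]
gripper_width: 0.0853
4.0 [0.4766 0.0008 0.0294] [-0.253  2.934  0.004] [-1.2  0.1 -0.2] 0.08531042790680322
[[-0.966, -0.17, 0.195], [-0.169, 0.985, 0.02], [-0.195, -0.014, -0.981]] q [ 0.604  0.069 -0.661  2.225  0.052  0.667  1.653]
travel cm [0.17 0.3  1.49]
twist deg [-0.82  1.25 -0.07]
```

View pics/w6.png

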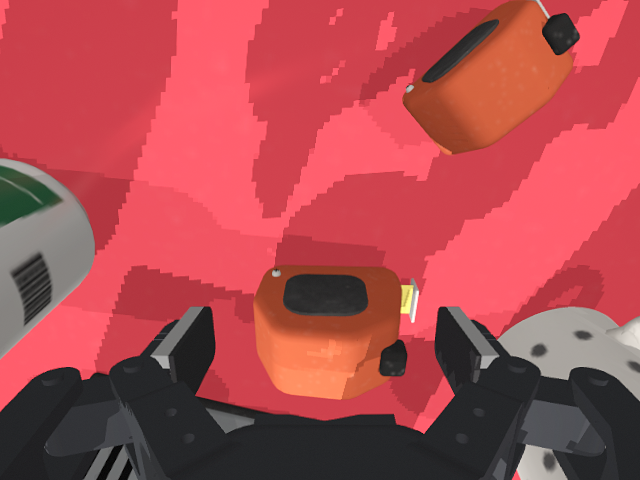

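```bash
python3 -m pendant '[{"twist":[-0.5,0.8,0],"travel":[0.3,0.15,1.1],"gripper":0},{"twist":[0,0,0],"travel":[0.1,0,0.5],"gripper":0},{"twist":[0,0,0],"travel":[0,0,0],"gripper":0}]'
python3 - <<'E'
from h import *
st()
m=toolrot(100,10); 
to(np.array([.4774,.0038,.0144]),m)
grab('side','s6')
a=cv2.imread('pics/s6.png')[180:320,220:440]; cv2.imwrite('pics/c6.png',cv2.resize(a,None,fx=3.5,fy=3.5,interpolation=2))
E
```

```text
time_s: 4.3
position: [0.4787, 0.0015, 0.0178]
tcp_rot: [-0.255, 2.942, 0.011]
force: [0.4, -0.7, 0.4]
gripper_width: 0.0856
4.3 [0.4787 0.0015 0.0178] [-0.255  2.942  0.011] [ 0.4 -0.7  0.4] 0.08560789961953698
[[-0.967, -0.171, 0.187], [-0.17, 0.985, 0.023], [-0.188, -0.009, -0.982]] q [ 0.595  0.105 -0.657  2.221  0.083  0.65   1.629]
travel cm [0.15 0.25 0.31]
twist deg [-0.54  0.82 -0.03]
```

View pics/c6.png

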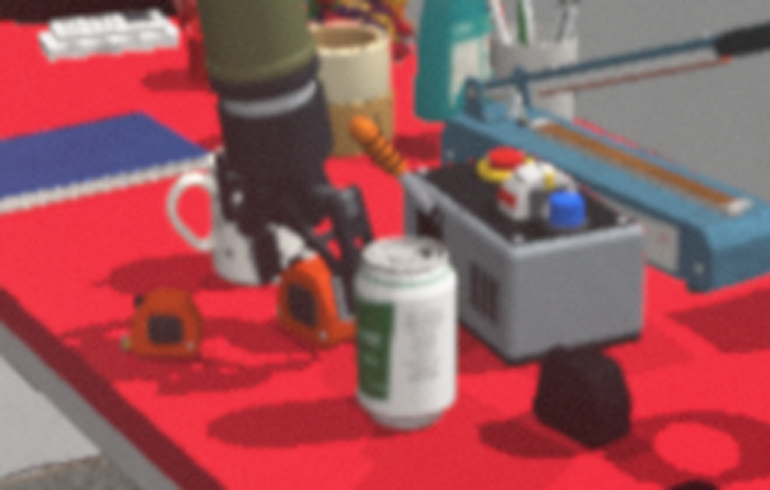

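```bash
python3 -m pendant '[{"twist":[0,0,0],"travel":[0.1,0,0.2],"gripper":1},{"twist":[0,0,0],"travel":[0,0,0],"gripper":1},{"twist":[0,0,0],"travel":[0,0,0],"gripper":1},{"twist":[0,0,0],"travel":[0,0,0],"gripper":1},{"twist":[0,0,0],"travel":[0,0,0],"gripper":1},{"twist":[0,0,0],"travel":[0,0,0],"gripper":1}]'
python3 - <<'E'
from h import *
st()
grab('wrist','w7')
E
```

```text
time_s: 4.85
position: [0.4797, 0.0007, 0.0194]
tcp_rot: [-0.255, 2.937, 0.005]
force: [0.5, -0.4, -1.9]
gripper_width: 0.0579
4.85 [0.4797 0.0007 0.0194] [-0.255  2.937  0.005] [ 0.5 -0.4 -1.9] 0.05792159604736703
[[-0.967, -0.171, 0.191], [-0.17, 0.985, 0.02], [-0.192, -0.013, -0.981]] q [ 0.596  0.1   -0.657  2.222  0.085  0.648  1.628]
```

View pics/w7.png

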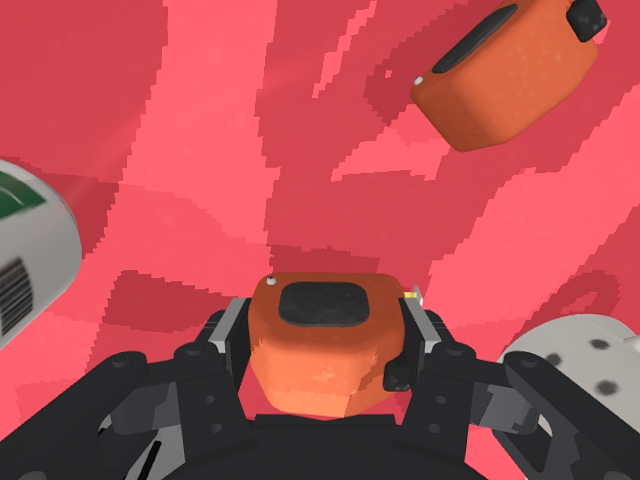

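```bash
python3 -m pendant '[{"twist":[0,0,0],"travel":[0,0,-2],"gripper":1},{"twist":[0,0,0],"travel":[0,0,-3],"gripper":1},{"twist":[0,0,0],"travel":[0,0,-3.5],"gripper":1},{"twist":[0,0,0],"travel":[0,0,-3.5],"gripper":1},{"twist":[0,0,0],"travel":[0,0,-3.5],"gripper":1},{"twist":[0,0,0],"travel":[0,0,-3.5],"gripper":1},{"twist":[0,0,0],"travel":[0,0,-1],"gripper":1}]'
python3 - <<'E'
from h import *
st()
grab('wrist','w8');d=grab('scene','c8')
b=cv2.inRange(cv2.cvtColor(d['img'],cv2.COLOR_RGB2HSV),(105,120,60),(125,255,255));n,l,s,c=cv2.connectedComponentsWithStats(b)
for i in range(1,n):
    if s[i,4]>300:
        q=cv2.boxPoints(cv2.minAreaRect(max(cv2.findContours((l==i).astype(np.uint8),0,2)[0],key=len)));print(s[i],np.round([onz(d,*p,.011)[:2] for p in q],3).tolist(),onz(d,*c[i],.011))
E
```

```text
time_s: 5.48
position: [0.4349, -0.0021, 0.2183]
tcp_rot: [-0.26, 2.95, 0.017]
force: [0.7, 0.0, -1.6]
gripper_width: 0.0579
5.4833 [ 0.4349 -0.0021  0.2183] [-0.26   2.95   0.017] [ 0.7  0.  -1.6] 0.05789088651024552
[[-0.968, -0.174, 0.178], [-0.172, 0.985, 0.027], [-0.18, -0.004, -0.984]] q [ 0.611 -0.296 -0.534  2.079 -0.209  1.149  1.899]
[ 209  185   66   35 1189] [[0.376, 0.492], [0.618, 0.497], [0.572, 0.361], [0.344, 0.364]] [0.47021029 0.42589998 0.011     ]
```

View pics/w8.png

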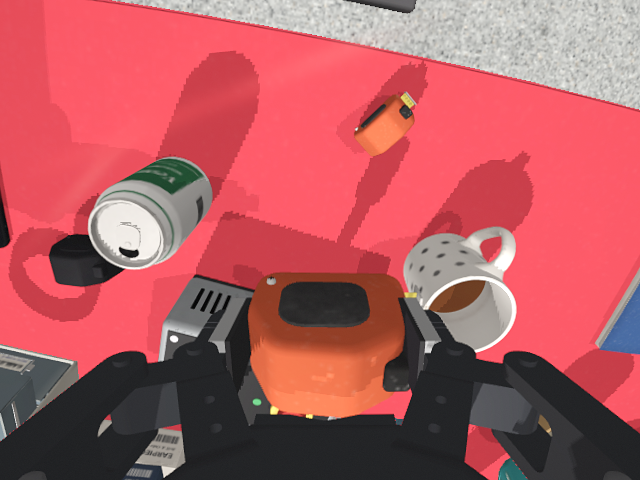

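View pics/c8.png

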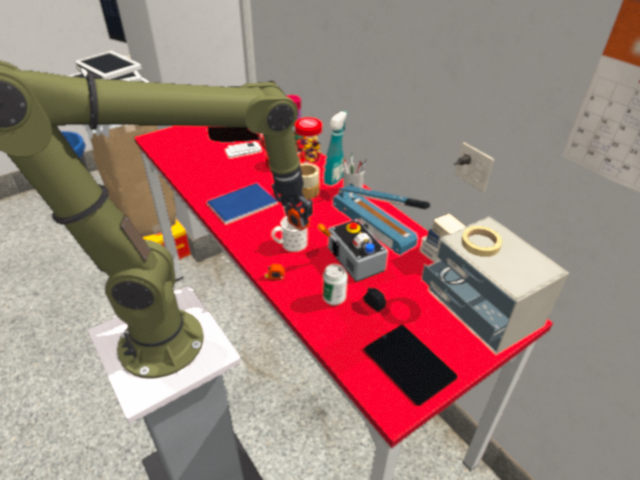

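```bash
python3 -m pendant '[{"twist":[0,0,0],"travel":[-1,3.7,0.2],"gripper":1},{"twist":[0,0,0],"travel":[-1,3.7,0.2],"gripper":1},{"twist":[0,0,0],"travel":[-1,3.7,0.2],"gripper":1},{"twist":[0,0,0],"travel":[-1,3.7,0.2],"gripper":1},{"twist":[0,0,0],"travel":[-1,3.7,0.2],"gripper":1},{"twist":[0,0,0],"travel":[-1,3.7,0.2],"gripper":1},{"twist":[0,0,0],"travel":[-1,3.7,0.2],"gripper":1},{"twist":[0,0,0],"travel":[-1,3.7,0.2],"gripper":1},{"twist":[0,0,0],"travel":[-1,3.7,0.2],"gripper":1},{"twist":[0,0,0],"travel":[-1,3.7,0.2],"gripper":1}]'
python3 -m pendant '[{"twist":[0,0,0],"travel":[-0.5,2,0],"gripper":1},{"twist":[0,0,0],"travel":[0,0,0],"gripper":1}]'
python3 - <<'E'
from h import *
st()
m=R.from_rotvec([-0.255,2.937,.005]).as_matrix()
to([.48,.425,.0194+.011],m)
d=grab('wrist','w9')
E
```

```text
time_s: 6.42
position: [0.4672, 0.3843, 0.1945]
tcp_rot: [-0.233, 2.971, 0.018]
force: [1.0, -0.6, 0.2]
gripper_width: 0.0577
time_s: 6.58
position: [0.4636, 0.415, 0.1895]
tcp_rot: [-0.251, 2.982, 0.033]
force: [-0.4, 0.4, -1.6]
gripper_width: 0.0576
6.5833 [0.4636 0.415  0.1895] [-0.251  2.982  0.033] [-0.4  0.4 -1.6] 0.05758692303749287
[[-0.975, -0.168, 0.146], [-0.164, 0.986, 0.034], [-0.15, 0.009, -0.989]] q [ 0.075  0.375 -1.092  1.675  0.465  1.205  0.619]
travel cm [ 0.62  0.56 16.01]
twist deg [ 1.24 -2.44 -0.42]
```

View pics/w9.png

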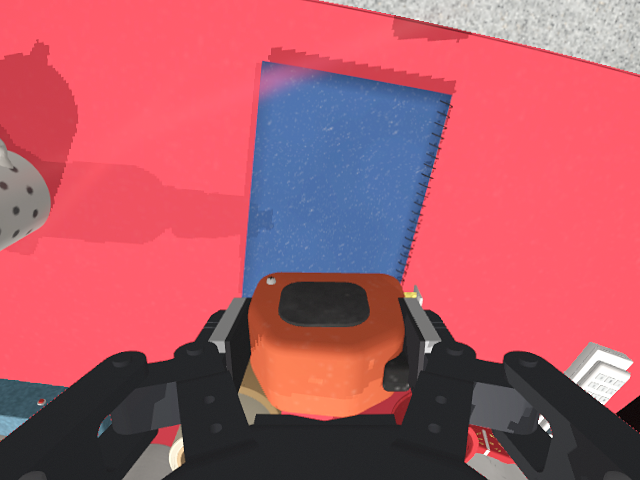

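```bash
python3 - <<'E'
from h import *
d=load('w9')
for p in ((264,62),(451,95),(245,270),(404,270)): print(np.round(onz(d,*p,.011),3))
E
```

```text
[0.369 0.355 0.011]
[0.367 0.5   0.011]
[0.546 0.356 0.011]
[0.522 0.502 0.011]
```

```bash
python3 -m pendant '[{"twist":[1.2,-2.4,-0.4],"travel":[0.8,0.8,3.5],"gripper":1},{"twist":[0,0,0],"travel":[0.2,0,3.5],"gripper":1},{"twist":[0,0,0],"travel":[0.2,0,3],"gripper":1},{"twist":[0,0,0],"travel":[0,0,2.5],"gripper":1},{"twist":[0,0,0],"travel":[0,0,0],"gripper":1}]'
python3 - <<'E'
from h import *
st()
m=R.from_rotvec([-0.255,2.937,.005]).as_matrix()
to([.475,.427,.0194+.011],m)
E
```

```text
time_s: 7.05
position: [0.4707, 0.4168, 0.0543]
tcp_rot: [-0.255, 2.944, -0.001]
force: [-0.2, -1.7, -1.8]
gripper_width: 0.0576
7.05 [0.4707 0.4168 0.0543] [-2.550e-01  2.944e+00 -1.000e-03] [-0.2 -1.7 -1.8] 0.05757396512810054
[[-0.968, -0.17, 0.184], [-0.17, 0.985, 0.015], [-0.184, -0.017, -0.983]] q [-0.058  0.513 -0.961  1.807  0.674  0.999  0.448]
travel cm [-0.15  0.98  2.44]
twist deg [-0.2  -0.45 -0.01]
```

```bash
python3 -m pendant '[{"twist":[0,-0.4,0],"travel":[0,0.9,1.2],"gripper":1},{"twist":[0,0,0],"travel":[0,0.1,0.6],"gripper":1},{"twist":[0,0,0],"travel":[0,0,0.3],"gripper":1},{"twist":[0,0,0],"travel":[0,0,0],"gripper":1}]'
python3 - <<'E'
from h import *
st()
m=R.from_rotvec([-0.255,2.937,.005]).as_matrix()
to([.475,.427,.0194+.011],m)
E
```

```text
time_s: 7.38
position: [0.4728, 0.4212, 0.0319]
tcp_rot: [-0.249, 2.943, -0.007]
force: [-0.3, -0.3, -2.0]
gripper_width: 0.0575
7.3833 [0.4728 0.4212 0.0319] [-0.249  2.943 -0.007] [-0.3 -0.3 -2. ] 0.05754495102339345
[[-0.968, -0.166, 0.187], [-0.167, 0.986, 0.011], [-0.186, -0.02, -0.982]] q [-0.093  0.549 -0.93   1.809  0.714  0.976  0.41 ]
travel cm [-0.29  0.54  0.19]
twist deg [-0.46 -0.33 -0.19]
```

```bash
python3 -m pendant '[{"twist":[-0.4,0,0],"travel":[0,0,0.25],"gripper":1},{"twist":[0,0,0],"travel":[0,0,0],"gripper":1}]'
python3 -m pendant '[{"twist":[0,0,0],"travel":[0,0,0.15],"gripper":1},{"twist":[0,0,0],"travel":[0,0,0],"gripper":1}]'
```

```text
time_s: 7.55
position: [0.4745, 0.4209, 0.0314]
tcp_rot: [-0.248, 2.941, 0.005]
force: [-0.2, -0.2, -1.9]
gripper_width: 0.0579
time_s: 7.72
position: [0.476, 0.4209, 0.0318]
tcp_rot: [-0.246, 2.939, 0.007]
force: [-0.1, -0.5, -2.0]
gripper_width: 0.0576
```

```bash
python3 -m pendant '[{"twist":[0,0,0],"travel":[0.2,0.2,0.4],"gripper":1},{"twist":[0,0,0],"travel":[0,0,0.2],"gripper":1}]'
python3 -m pendant '[{"twist":[0,0,0],"travel":[0,0,0.4],"gripper":1},{"twist":[0,0,0],"travel":[0,0,0.2],"gripper":1}]'
```

```text
time_s: 7.88
position: [0.4764, 0.4228, 0.0295]
tcp_rot: [-0.244, 2.934, 0.004]
force: [-10.5, -8.2, 20.0]
gripper_width: 0.0576
time_s: 8.05
position: [0.4766, 0.4235, 0.0297]
tcp_rot: [-0.244, 2.931, -0.004]
force: [0.2, 0.3, -1.7]
gripper_width: 0.0579
```

```bash
python3 -m pendant '[{"twist":[0,0,0],"travel":[0,0,0.3],"gripper":1}]'; python3 -m pendant '[{"twist":[0,0,0],"travel":[0,0,0],"gripper":1}]'
python3 - <<'E'
from h import *
grab('side','s10')
a=cv2.imread('pics/s10.png')[150:290,180:400]; cv2.imwrite('pics/c10.png',cv2.resize(a,None,fx=3.5,fy=3.5,interpolation=2))
st()
E
```

```text
time_s: 8.13
position: [0.4769, 0.4239, 0.0295]
tcp_rot: [-0.244, 2.929, -0.007]
force: [-10.2, -10.0, 23.6]
gripper_width: 0.0572
time_s: 8.22
position: [0.4768, 0.4244, 0.0307]
tcp_rot: [-0.245, 2.928, -0.007]
force: [-1.6, -0.2, -1.5]
gripper_width: 0.0572
8.2667 [0.4768 0.425  0.0308] [-0.245  2.928 -0.006] [ 0.6  0.4 -1.3] 0.057798598328030054
[[-0.966, -0.164, 0.202], [-0.165, 0.986, 0.013], [-0.201, -0.021, -0.979]] q [-0.107  0.551 -0.921  1.808  0.732  0.967  0.393]
```

View pics/c10.png

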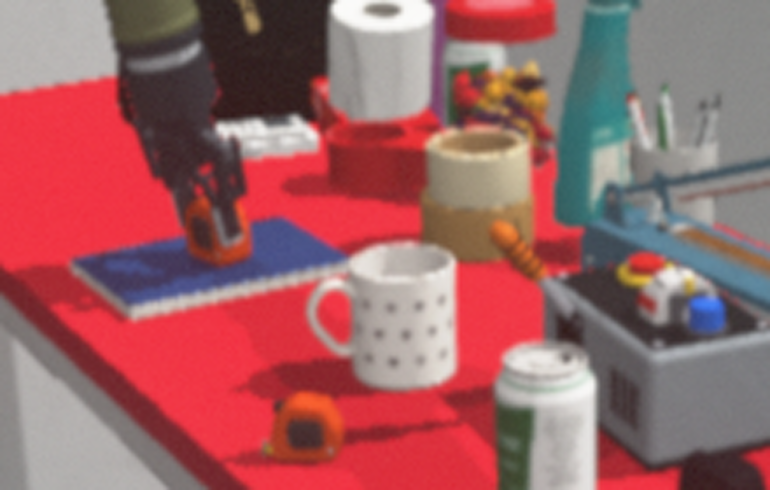

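```bash
python3 -m pendant '[{"twist":[0,0,0],"travel":[0,0,0.15],"gripper":1},{"twist":[0,0,0],"travel":[0,0,0],"gripper":0},{"twist":[0,0,0],"travel":[0,0,0],"gripper":0},{"twist":[0,0,0],"travel":[0,0,0],"gripper":0},{"twist":[0,0,0],"travel":[0,0,0],"gripper":0}]'
python3 - <<'E'
from h import *
grab('wrist','w11');st()
E
```

```text
time_s: 8.68
position: [0.4775, 0.4261, 0.0291]
tcp_rot: [-0.246, 2.926, -0.003]
force: [0.5, 0.1, 0.8]
gripper_width: 0.0851
8.7333 [0.4775 0.4261 0.0291] [-0.246  2.927 -0.003] [0.9 1.2 0.3] 0.08565058897736759
[[-0.965, -0.165, 0.203], [-0.165, 0.986, 0.015], [-0.202, -0.019, -0.979]] q [-0.109  0.554 -0.919  1.807  0.735  0.963  0.391]
```

View pics/w11.png

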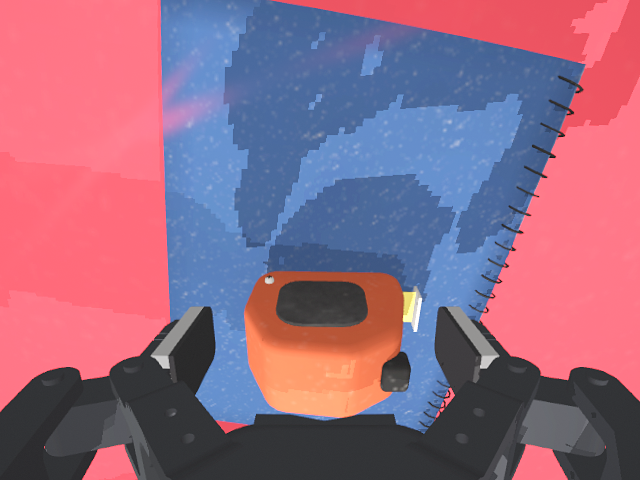

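```bash
python3 -m pendant '[{"twist":[0,0,0],"travel":[0,0,-2],"gripper":0},{"twist":[0,0,0],"travel":[0,0,-3.5],"gripper":0},{"twist":[0,0,0],"travel":[0,0,-4],"gripper":0},{"twist":[0,0,0],"travel":[0,0,-4],"gripper":0},{"twist":[0,4,0],"travel":[0,0,-4],"gripper":0.5},{"twist":[0,4,3],"travel":[0,0,-4],"gripper":1},{"twist":[0,3,3],"travel":[0,-1,-3],"gripper":1}]'
python3 - <<'E'
from h import *
grab('wrist','w12');st()
to([.57,-.03,.27],toolrot(84,0))
E
```

```text
time_s: 9.32
position: [0.4265, 0.4109, 0.2705]
tcp_rot: [0.108, -3.131, 0.036]
force: [1.0, -0.1, 0.2]
gripper_width: 0.0516
9.3667 [0.4316 0.4098 0.2758] [ 0.093 -3.137  0.031] [3.6 0.3 4.3] 0.04383200045541979
[[-0.998, -0.059, -0.003], [-0.059, 0.998, -0.02], [0.004, -0.02, -1.0]] q [ 0.039  0.378 -1.094  1.484  0.343  1.501  0.574]
travel cm [-11.21 -44.7    1.42]
twist deg [-1.15 -0.14  9.4 ]
```

View pics/w12.png

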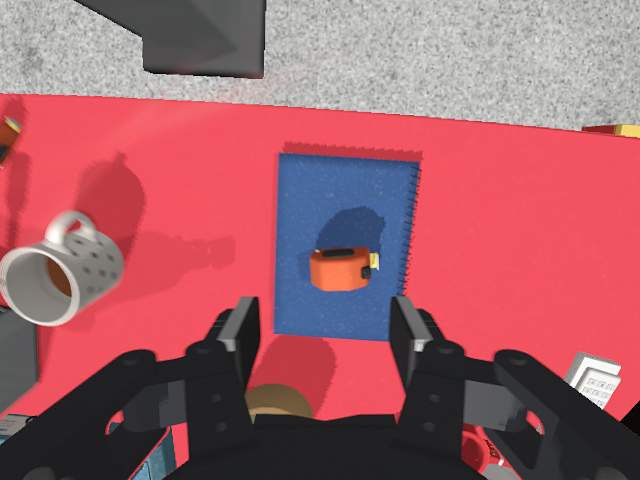

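```bash
python3 -m pendant '[{"twist":[0,0,1],"travel":[-1,-4,0],"gripper":1},{"twist":[0,0,1],"travel":[-1,-4,0],"gripper":1},{"twist":[0,0,1],"travel":[-1,-4,0],"gripper":1},{"twist":[0,0,1],"travel":[-1,-4,0],"gripper":1},{"twist":[0,0,1],"travel":[-1,-4,0],"gripper":1},{"twist":[0,0,1],"travel":[-1,-4,0],"gripper":1},{"twist":[0,0,1],"travel":[-1,-4,0],"gripper":1},{"twist":[0,0,1],"travel":[-1,-4,0],"gripper":1},{"twist":[0,0,0],"travel":[-1,-3,0],"gripper":1},{"twist":[0,0,0],"travel":[0,0,0],"gripper":1}]'
python3 - <<'E'
from h import *
d=grab('wrist','w13');st()
E
```

```text
time_s: 10.2
position: [0.5212, 0.0544, 0.2833]
tcp_rot: [0.124, 3.134, -0.021]
force: [-0.3, -1.4, 0.0]
gripper_width: -0.0002
10.25 [0.5205 0.0577 0.2833] [ 0.119  3.135 -0.018] [ 0.   0.1 -0.1] 0.00032830703671907164
[[-0.997, 0.076, 0.004], [0.076, 0.997, -0.011], [-0.005, -0.011, -1.0]] q [ 0.759  0.095 -0.978  1.657  0.092  1.43   1.266]
```

View pics/w13.png

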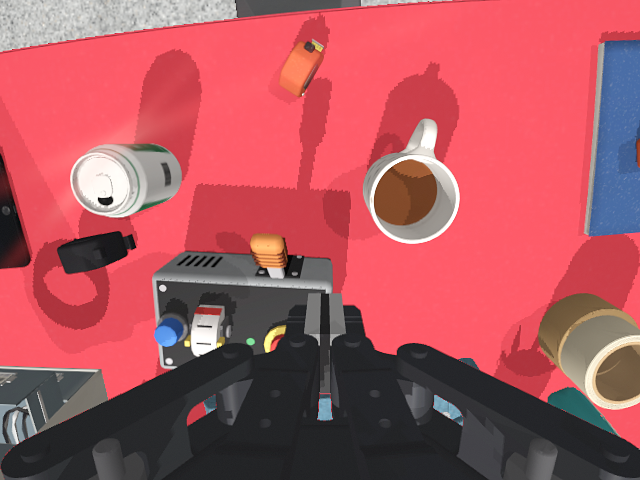

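```bash
python3 - <<'E'
from h import *
a=cv2.resize(load('w2')['img'][260:370,235:385],None,fx=2.6,fy=2.6,interpolation=2)
b=cv2.resize(load('w3')['img'][300:415,210:385],None,fx=2.6,fy=2.6,interpolation=2)
c=cv2.resize(load('w13')['img'][225:375,140:340],None,fx=1.9,fy=1.9,interpolation=2)
o=np.zeros((600,800,3),np.uint8)
o[:a.shape[0],:a.shape[1]]=a;o[300:300+b.shape[0],:b.shape[1]]=b;o[0:c.shape[0],410:410+c.shape[1]]=c
cv2.imwrite('pics/c13.png',cv2.cvtColor(o,cv2.COLOR_RGB2BGR))
E
```

```text
(no output)
```

View pics/c13.png

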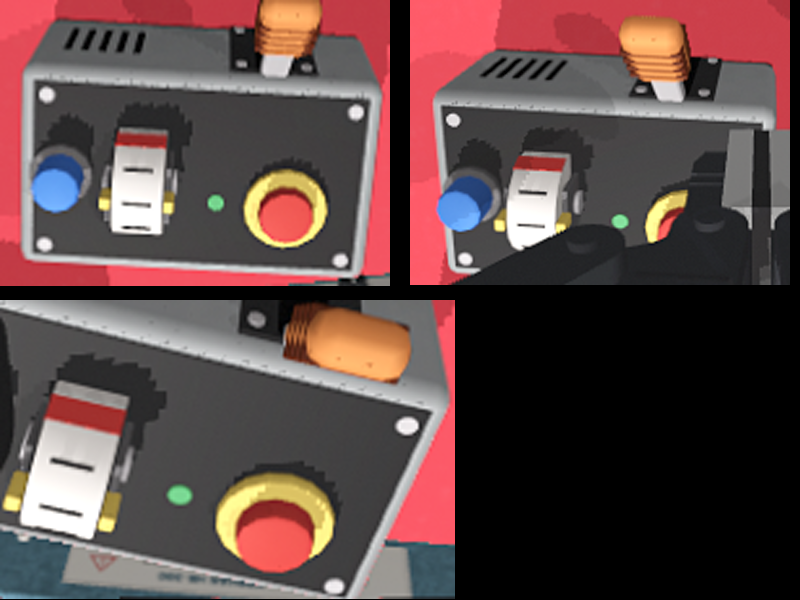

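```bash
python3 - <<'E'
from h import *
d=load('w2');e=load('w3');g=load('w13')
P=[onz(d,235+u/2.6,260+v/2.6,.091) for u,v in((47,95),(356,112),(340,261),(45,244))]
for p in P: print(np.round(p,4))
C=sum(P)/4; yaw=[np.degrees(np.arctan2(-(b-a)[0],(b-a)[1])) for a,b in((P[0],P[1]),(P[3],P[2]))]; yx=[np.degrees(np.arctan2((b-a)[1],(b-a)[0])) for a,b in((P[0],P[3]),(P[1],P[2]))]
print(C,yaw,yx)
# w13: key side screws
Q=[onz(g,140+u/1.9,225+v/1.9,.091) for u,v in((453-410,120),(465-410,259))]; print('w13',np.round(Q,4))
W=[onz(e,210+u/2.6,300+(v-300)/2.6,.091) for u,v in((407,426),(335,586))]; print('w3',np.round(W,4))
bt=(235+286/2.6,260+215/2.6);bt3=(210+276/2.6,300+237/2.6)
print('btn',onz(d,*bt,.105),onz(e,*bt3,.105),tri(d,bt,e,bt3))
k=(235+56/2.6,260+187/2.6);k13=(140+55/1.9,225+203/1.9); print('key',onz(d,*k,.112),onz(g,*k13,.112),tri(d,k,g,k13))
E
```

```text
[ 0.5755 -0.1105  0.091 ]
[0.5943 0.04   0.091 ]
[0.6759 0.0294 0.091 ]
[ 0.6563 -0.1207  0.091 ]
[ 0.62548996 -0.04044779  0.091     ] [np.float64(-7.107346336086023), np.float64(-7.470654418603656)] [np.float64(-7.188332132526313), np.float64(-7.3788114045549795)]
w13 [[ 0.5752 -0.1102  0.091 ]
 [ 0.6565 -0.1206  0.091 ]]
w3 [[0.5943 0.0398 0.091 ]
 [0.675  0.0298 0.091 ]]
btn [0.64025977 0.00241936 0.105     ] [0.63789286 0.0024075  0.105     ] (array([0.6424514 , 0.0027638 , 0.10085928]), np.float64(0.00040286251327953913))
key [ 0.61454938 -0.10685095  0.112     ] [ 0.6118386  -0.10244673  0.112     ] (array([ 0.62010824, -0.10988073,  0.09817551]), np.float64(0.002134724709253258))
```

Panel screws give breaker centre (0.6255, −0.0404) and yaw −7.3°. The button predicted from that, (0.643, 0.003), agrees with the triangulated (0.6425, 0.0028).

```bash
cat >> h.py <<'E'
YAW=np.radians(-7.3);CB=np.array([.6255,-.0404,0])
def W(x,y,z): return CB+np.array([x*np.cos(YAW)-y*np.sin(YAW),x*np.sin(YAW)+y*np.cos(YAW),z])/1.0 if False else CB+np.array([(x*np.cos(YAW)-y*np.sin(YAW))/1000,(x*np.sin(YAW)+y*np.cos(YAW))/1000,z/1000])
E
python3 - <<'E'
from h import *
print(W(12,45,105),W(0,-68,112)); to(W(12,45,150),toolrot(82.7,0))
E
```

```text
[0.64312064 0.00271047 0.105     ] [ 0.61685961 -0.10784882  0.112     ]
travel cm [-12.58  -4.41  13.45]
twist deg [-0.63  0.31  2.95]
```

```bash
python3 -m pendant '[{"twist":[-0.6,0.3,2],"travel":[-3.6,-1.3,1],"gripper":1},{"twist":[0,0,0],"travel":[-3.6,-1.3,1.3],"gripper":1},{"twist":[0,0,0],"travel":[-3.5,-1.3,1.5],"gripper":1},{"twist":[0,0,0],"travel":[-1.9,-0.5,3],"gripper":1},{"twist":[0,0,0],"travel":[0,0,3.5],"gripper":1},{"twist":[0,0,0],"travel":[0,0,1.5],"gripper":1},{"twist":[0,0,0],"travel":[0,0,0],"gripper":1}]'
python3 - <<'E'
from h import *
st();to(W(12,45,105),toolrot(82.7,0))
E
```

```text
time_s: 10.83
position: [0.6482, 0.0081, 0.1659]
tcp_rot: [0.167, 3.125, -0.003]
force: [-1.2, -0.8, -1.4]
gripper_width: 0.0001
10.8333 [0.6482 0.0081 0.1659] [ 1.670e-01  3.125e+00 -3.000e-03] [-1.2 -0.8 -1.4] 0.00013399309729125145
[[-0.994, 0.106, 0.012], [0.106, 0.994, -0.003], [-0.012, -0.001, -1.0]] q [ 0.603  0.487 -0.881  1.528  0.39   1.298  1.142]
travel cm [ 0.52 -0.58  6.09]
twist deg [-0.08  0.68  1.19]
```

```bash
python3 -m pendant '[{"twist":[0,0.7,1.2],"travel":[0.6,-0.6,2],"gripper":1},{"twist":[0,0,0],"travel":[0.1,-0.1,2],"gripper":1},{"twist":[0,0,0],"travel":[0,0,0.6],"gripper":1},{"twist":[0,0,0],"travel":[0,0,0],"gripper":1}]'
python3 - <<'E'
from h import *
st();to(W(12,45,105),toolrot(82.7,0))
grab('side','s14')
a=cv2.imread('pics/s14.png')[150:290,260:480]; cv2.imwrite('pics/c14.png',cv2.resize(a,None,fx=3.5,fy=3.5,interpolation=2))
E
```

```text
time_s: 11.17
position: [0.6409, 0.0087, 0.1212]
tcp_rot: [0.19, 3.135, 0.004]
force: [0.6, -0.2, 1.4]
gripper_width: 0.0002
11.1667 [0.6409 0.0087 0.1212] [0.19  3.135 0.004] [ 0.6 -0.2  1.4] 0.0002263527849913745
[[-0.993, 0.121, 0.001], [0.121, 0.993, 0.003], [-0.001, 0.003, -1.0]] q [ 0.598  0.517 -0.863  1.585  0.408  1.229  1.111]
travel cm [-0.29 -0.57  1.62]
twist deg [0.16 0.04 0.36]
```

View pics/c14.png

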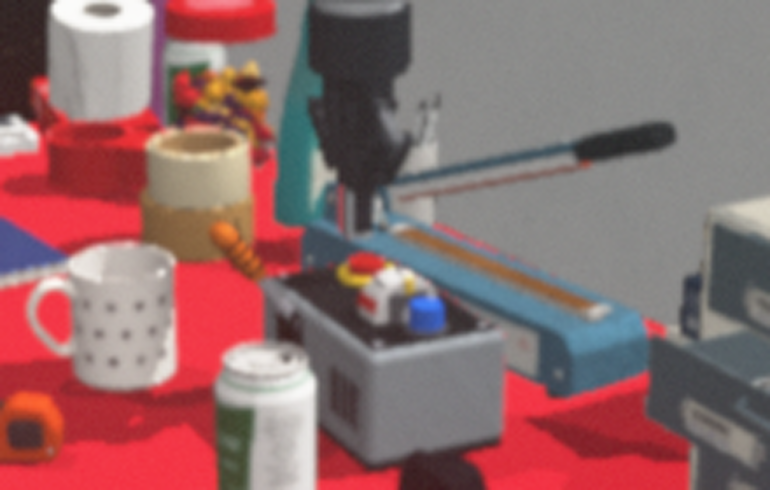

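```bash
python3 -m pendant '[{"twist":[0,0,0.3],"travel":[-0.3,-0.9,0.3],"gripper":1},{"twist":[0,0,0],"travel":[0,-0.2,0.4],"gripper":1},{"twist":[0,0,0],"travel":[0,0,0],"gripper":1}]'
python3 - <<'E'
from h import *
st();to(W(12,45,105),toolrot(82.7,0))
E
```

```text
time_s: 11.47
position: [0.6455, -0.0012, 0.1194]
tcp_rot: [0.195, 3.127, 0.005]
force: [0.2, -0.5, 0.6]
gripper_width: 0.0
11.4667 [ 0.6455 -0.0012  0.1194] [0.195 3.127 0.005] [ 0.2 -0.5  0.6] 1.711996329564234e-06
[[-0.992, 0.124, 0.009], [0.124, 0.992, 0.003], [-0.008, 0.004, -1.0]] q [ 0.609  0.521 -0.859  1.582  0.412  1.22   1.123]
travel cm [0.3  0.35 1.44]
twist deg [0.23 0.48 0.18]
```

Within 4 mm of the axis. Pressing now.

```bash
python3 -m pendant '[{"twist":[0,0.4,0],"travel":[0.2,0.3,0.8],"gripper":1},{"twist":[0,0,0],"travel":[0,0,0.9],"gripper":1},{"twist":[0,0,0],"travel":[0,0,0.5],"gripper":1}]'
python3 -m pendant '[{"twist":[0,0,0],"travel":[0,0,0.5],"gripper":1}]'
python3 - <<'E'
from h import *
st();to(W(12,45,105),toolrot(82.7,0))
E
```

```text
time_s: 11.72
position: [0.6464, 0.0017, 0.0996]
tcp_rot: [0.198, 3.128, 0.005]
force: [-1.2, -1.1, 4.7]
gripper_width: 0.0
time_s: 11.8
position: [0.6467, 0.0017, 0.0973]
tcp_rot: [0.198, 3.128, 0.003]
force: [-16.2, -2.8, 47.7]
gripper_width: 0.0
11.8 [0.6467 0.0017 0.0973] [1.980e-01 3.128e+00 3.000e-03] [-16.2  -2.8  47.7] 2.251172449143361e-05
[[-0.992, 0.126, 0.008], [0.126, 0.992, 0.001], [-0.007, 0.002, -1.0]] q [ 0.594  0.545 -0.846  1.598  0.432  1.188  1.103]
travel cm [ 0.36  0.06 -0.77]
twist deg [0.13 0.42 0.06]
```

```bash
python3 -m pendant '[{"twist":[0,0,0],"travel":[0,0,-2],"gripper":1},{"twist":[0,0,0],"travel":[0,0,-3.5],"gripper":1},{"twist":[0,0,0],"travel":[1,0,-3.5],"gripper":1},{"twist":[0,0,0],"travel":[2,0,-2],"gripper":1}]'
python3 - <<'E'
from h import *
grab('wrist','w15');grab('side','s15');st()
a=cv2.imread('pics/s15.png')[150:290,260:480]; cv2.imwrite('pics/c15.png',cv2.resize(a,None,fx=3.5,fy=3.5,interpolation=2))
E
```

```text
time_s: 12.13
position: [0.6149, 0.0047, 0.2046]
tcp_rot: [-0.198, -3.134, -0.006]
force: [-0.3, -1.2, 1.0]
gripper_width: -0.0001
12.2333 [0.6135 0.0061 0.2059] [1.960e-01 3.135e+00 2.000e-03] [ 0.2  0.9 -0.5] 5.536883393912591e-05
[[-0.992, 0.124, 0.0], [0.124, 0.992, 0.001], [-0.0, 0.001, -1.0]] q [ 0.67   0.392 -0.918  1.558  0.315  1.348  1.165]
```

View pics/c15.png

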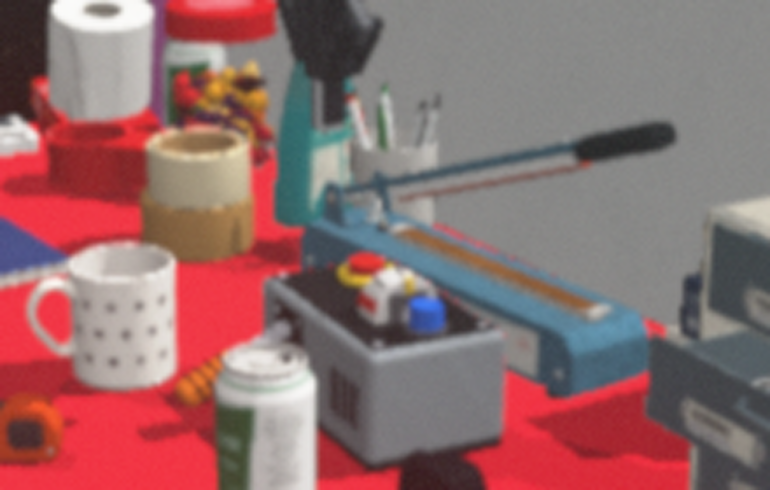

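View pics/w15.png

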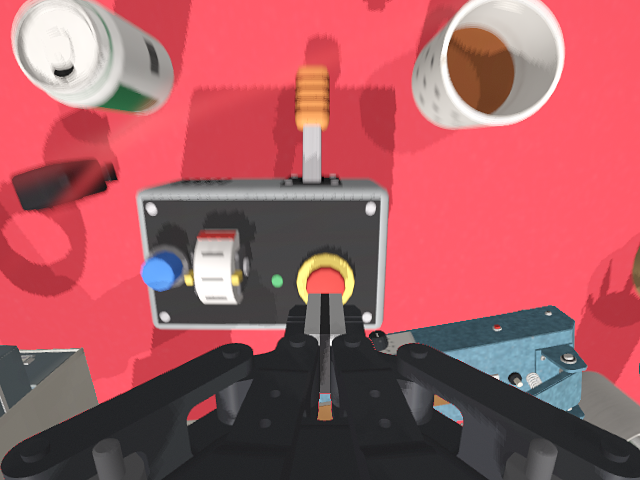

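Trip worked: lever is down (side crop, grip near (200,380); wrist view grip at (313,97)). Now plan the lever grasp.

```bash
python3 - <<'E'
from h import *
d=load('w15')
print('pred grip px',proj(d,W(-122.5,35,36)),'tip',proj(d,W(-50-92.4,35,27)),'bar',proj(d,W(-50-40,35,70-18)))
print(W(-122.5,35,36)); to(W(-123,35,110),toolrot(82.7,0)); to(W(-123,35,14),toolrot(82.7,0))
E
```

```text
pred grip px [312.92238634  95.27044307] tip [313.10312912  70.34904991] bar [312.58385407 137.78752673]
[0.50844019 0.00988172 0.036     ]
travel cm [10.52 -0.94  9.59]
twist deg [0.08 0.01 0.16]
travel cm [10.52 -0.96 19.19]
twist deg [0.08 0.01 0.16]
```

```bash
python3 -m pendant '[{"twist":[0,0,0],"travel":[3.5,-0.3,1],"gripper":0.4},{"twist":[0,0,0],"travel":[3.5,-0.4,1],"gripper":0.4},{"twist":[0,0,0],"travel":[3.3,-0.4,2],"gripper":0.4},{"twist":[0,0,0],"travel":[0.6,0,3],"gripper":0.4},{"twist":[0,0,0],"travel":[0,0,2.5],"gripper":0.4},{"twist":[0,0,0],"travel":[0,0,0],"gripper":0.4}]'
python3 - <<'E'
from h import *
st(); to(W(-123,35,14),toolrot(82.7,0))
E
```

```text
time_s: 12.73
position: [0.4991, 0.0076, 0.1014]
tcp_rot: [-0.199, -3.134, -0.003]
force: [-0.6, 0.5, -0.7]
gripper_width: 0.0512
12.7333 [0.4991 0.0076 0.1014] [-1.990e-01 -3.134e+00 -3.000e-03] [-0.6  0.5 -0.7] 0.05117174052500336
[[-0.992, 0.126, -0.001], [0.126, 0.992, 0.002], [0.002, 0.002, -1.0]] q [ 0.824  0.221 -0.968  1.946  0.204  1.079  1.214]
travel cm [-0.87  0.33  8.74]
twist deg [ 0.09 -0.1   0.04]
```

```bash
python3 -m pendant '[{"twist":[0,0,0],"travel":[-0.7,0.4,2],"gripper":0.4},{"twist":[0,0,0],"travel":[-0.2,0,1.5],"gripper":0.4},{"twist":[0,0,0],"travel":[0,0,0],"gripper":0.4}]'
python3 - <<'E'
from h import *
st(); to(W(-123,35,14),toolrot(82.7,0)); grab('wrist','w16')
E
```

```text
time_s: 12.98
position: [0.5084, 0.01, 0.0644]
tcp_rot: [-0.199, -3.132, -0.003]
force: [-0.7, -0.1, 0.4]
gripper_width: 0.0513
12.9833 [0.5084 0.01   0.0644] [-1.990e-01 -3.132e+00 -3.000e-03] [-0.7 -0.1  0.4] 0.05134883286049953
[[-0.992, 0.127, -0.004], [0.126, 0.992, 0.002], [0.004, 0.002, -1.0]] q [ 0.769  0.306 -0.936  1.956  0.285  1.023  1.147]
travel cm [ 0.02 -0.01  5.04]
twist deg [ 0.09 -0.22  0.03]
```

View pics/w16.png

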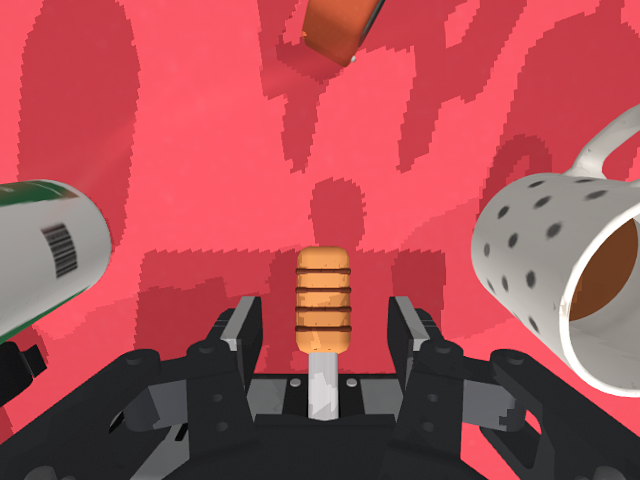

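Well aligned, with the grip (323,300) between the pads (240–405). Descend and close.

```bash
python3 -m pendant '[{"twist":[0,0,0],"travel":[0,0,2.2],"gripper":0.4},{"twist":[0,0,0],"travel":[0,0,2],"gripper":0.4},{"twist":[0,0,0],"travel":[0,0,0.8],"gripper":0.4},{"twist":[0,0,0],"travel":[0,0,0],"gripper":0.4}]'
python3 - <<'E'
from h import *
st(); to(W(-123,35,14),toolrot(82.7,0))
E
```

```text
time_s: 13.37
position: [0.5142, 0.0108, 0.019]
tcp_rot: [0.199, 3.131, 0.005]
force: [0.3, 0.8, 0.3]
gripper_width: 0.0512
13.3667 [0.5142 0.0108 0.019 ] [0.199 3.131 0.005] [0.3 0.8 0.3] 0.0512083098734419
[[-0.992, 0.127, 0.005], [0.127, 0.992, 0.003], [-0.004, 0.004, -1.0]] q [ 0.716  0.385 -0.891  1.982  0.368  0.938  1.083]
travel cm [ 0.62 -0.16  0.5 ]
twist deg [0.21 0.25 0.02]
```

```bash
python3 -m pendant '[{"twist":[0,0,0],"travel":[0.7,-0.1,0.6],"gripper":0.4},{"twist":[0,0,0],"travel":[0,0,0],"gripper":1},{"twist":[0,0,0],"travel":[0,0,0],"gripper":1},{"twist":[0,0,0],"travel":[0,0,0],"gripper":1},{"twist":[0,0,0],"travel":[0,0,0],"gripper":1}]'
python3 - <<'E'
from h import *
s=st(); to(W(-123,35,14),toolrot(82.7,0))
# plan: pad point (22mm behind TCP) follows arc
hinge=W(-50,35,70); f=np.array([-np.cos(YAW),-np.sin(YAW),0]); up=np.array([0,0,1])
m=R.from_rotvec(s['tcp_rot']).as_matrix(); p=s['position']-.022*m[:,2]-hinge
print('pad fwd,up',p@f,p[2],'ang',np.degrees(np.arctan2(p[2],p@f)),np.hypot(p@f,p[2]))
E
```

```text
time_s: 13.78
position: [0.5084, 0.0092, 0.0164]
tcp_rot: [0.198, 3.127, 0.001]
force: [2.1, 1.5, -5.0]
gripper_width: 0.0254
13.7833 [0.5084 0.0092 0.0164] [1.980e-01 3.127e+00 1.000e-03] [ 2.1  1.5 -5. ] 0.02543995088562518
[[-0.992, 0.126, 0.008], [0.126, 0.992, -0.0], [-0.008, 0.001, -1.0]] q [ 0.723  0.374 -0.894  2.     0.366  0.926  1.084]
travel cm [0.05 0.07 0.24]
twist deg [0.05 0.45 0.05]
pad fwd,up 0.07266430972757254 -0.03155534115190079 ang -23.473469603256707 0.07922020868059763
```

```bash
cat >> h.py <<'E'
hinge=W(-50,35,70); fw=np.array([-np.cos(YAW),-np.sin(YAW),0])
def lev():
    s=sensors.get_state(); m=R.from_rotvec(s['tcp_rot']).as_matrix(); p=s['position']-.022*m[:,2]-hinge
    print('lever ang',np.degrees(np.arctan2(p[2],p@fw)),'rad',np.hypot(p@fw,p[2]),'lat',p@np.array([-fw[1],fw[0],0]),'F',np.round(s['force'],1),'tilt',np.degrees(np.arcsin(-m[:,2]@fw)))
def arc(phis,tilts,rad=.08):
    s=sensors.get_state(); P=s['position'];M=R.from_rotvec(s['tcp_rot']).as_matrix()
    for a,t in zip(phis,tilts):
        m=toolrot(82.7,t); a=np.radians(a); T=hinge+rad*(np.cos(a)*fw+np.array([0,0,np.sin(a)]))+.022*m[:,2]
        print('travel',np.round(100*M.T@(T-P),2),'twist',np.round(np.degrees(R.from_matrix(M.T@m).as_rotvec()),1)); P,M=T,m
E
python3 - <<'E'
from h import *
lev(); arc([-16,-8,0,8,16,24],[-3,-6,-10,-13,-16,-20])
E
```

```text
lever ang -23.473469603256707 rad 0.07922020868059763 lat 0.0006867701332526736 F [ 2.1  1.5 -5. ] tilt 0.4488923989707193
travel [ 0.55  0.07 -0.96] twist [0.  3.4 0.1]
travel [ 0.4   0.   -1.08] twist [-0.  3.  0.]
travel [ 0.35 -0.   -1.1 ] twist [-0.  4. -0.]
travel [ 0.23  0.   -1.11] twist [-0.  3.  0.]
travel [ 0.13 -0.   -1.12] twist [0. 3. 0.]
travel [ 0.08  0.   -1.12] twist [-0.  4.  0.]
```

```bash
python3 -m pendant '[{"twist":[0,3.4,0],"travel":[0.55,0.1,-1],"gripper":1},{"twist":[0,3,0],"travel":[0.4,0,-1.1],"gripper":1},{"twist":[0,4,0],"travel":[0.35,0,-1.1],"gripper":1},{"twist":[0,3,0],"travel":[0.25,0,-1.1],"gripper":1}]'
python3 - <<'E'
from h import *
st();lev(); arc([8,16,24,32,40,46],[-13,-16,-20,-23,-26,-29])
E
```

```text
time_s: 14.12
position: [0.4967, 0.0106, 0.0608]
tcp_rot: [-0.186, -2.909, -0.023]
force: [4.3, -0.3, -10.3]
gripper_width: 0.0246
14.1167 [0.4967 0.0106 0.0608] [-0.186 -2.909 -0.023] [  4.3  -0.3 -10.3] 0.024628685087248123
[[-0.966, 0.127, -0.223], [0.124, 0.992, 0.03], [0.225, 0.001, -0.974]] q [ 0.682  0.474 -0.885  1.805  0.305  1.264  1.13 ]
lever ang 8.754581051865264 rad 0.08026029579473465 lat 0.0007742396692723608 F [  4.3  -0.3 -10.3] tilt -13.020059489966863
travel [-0.04  0.07  0.1 ] twist [ 0.1 -0.   0. ]
travel [ 0.13 -0.   -1.12] twist [0. 3. 0.]
travel [ 0.08  0.   -1.12] twist [-0.  4.  0.]
travel [-0.04 -0.   -1.11] twist [ 0.  3. -0.]
travel [-0.14 -0.   -1.09] twist [0. 3. 0.]
travel [-0.13  0.   -0.8 ] twist [-0.  3.  0.]
```

Tracks well, with radius 80 mm held. Continue.

```bash
python3 -m pendant '[{"twist":[0,3,0],"travel":[0.1,0,-1.1],"gripper":1},{"twist":[0,4,0],"travel":[0.1,0,-1.1],"gripper":1},{"twist":[0,3,0],"travel":[0,0,-1.1],"gripper":1},{"twist":[0,3,0],"travel":[-0.15,0,-1.1],"gripper":1}]'
python3 - <<'E'
from h import *
st();lev(); arc([46,52,57,61,61],[-29,-31,-33,-35,-35])
E
```

```text
time_s: 14.45
position: [0.5074, 0.0093, 0.1014]
tcp_rot: [-0.171, -2.668, -0.046]
force: [-2.4, 1.3, -9.3]
gripper_width: 0.0249
14.45 [0.5074 0.0093 0.1014] [-0.171 -2.668 -0.046] [-2.4  1.3 -9.3] 0.02494893759967166
[[-0.885, 0.128, -0.448], [0.113, 0.992, 0.062], [0.452, 0.004, -0.892]] q [ 0.585  0.636 -0.838  1.558  0.286  1.594  1.131]
lever ang 38.791654261923014 rad 0.08147574242696334 lat 0.0008441319518392048 F [-2.4  1.3 -9.3] tilt -26.872158944525417
travel [-0.33  0.08 -0.94] twist [0.2 2.1 0. ]
travel [-0.21 -0.   -0.79] twist [-0.  2.  0.]
travel [-0.2   0.   -0.64] twist [ 0.  2. -0.]
travel [-0.17  0.   -0.5 ] twist [-0.  2. -0.]
travel [0. 0. 0.] twist [0. 0. 0.]
```

```bash
python3 -m pendant '[{"twist":[0,2.1,0],"travel":[-0.3,0.1,-1],"gripper":1},{"twist":[0,2,0],"travel":[-0.2,0,-0.8],"gripper":1},{"twist":[0,2,0],"travel":[-0.2,0,-0.6],"gripper":1}]'
python3 - <<'E'
from h import *
st();lev(); arc([61,61],[-34,-34])
E
```

```text
time_s: 14.7
position: [0.5149, 0.0082, 0.1138]
tcp_rot: [-0.158, -2.527, -0.053]
force: [-13.6, 1.9, -9.6]
gripper_width: 0.025
14.7 [0.5149 0.0082 0.1138] [-0.158 -2.527 -0.053] [-13.6   1.9  -9.6] 0.025033010144060064
[[-0.813, 0.125, -0.568], [0.101, 0.992, 0.074], [0.573, 0.002, -0.819]] q [ 0.521  0.741 -0.805  1.42   0.278  1.761  1.126]
lever ang 49.24991843022296 rad 0.0815618040490093 lat 0.0008530383277180337 F [-13.6   1.9  -9.6] tilt -34.97090074936299
travel [-0.75  0.08 -1.5 ] twist [ 0.  -1.   0.2]
travel [0. 0. 0.] twist [0. 0. 0.]
```

```bash
python3 -m pendant '[{"twist":[0,0,0],"travel":[-0.5,0.1,-0.9],"gripper":1},{"twist":[0,0,0],"travel":[-0.4,0,-0.6],"gripper":1}]'
python3 - <<'E'
from h import *
lev(); arc([61,61],[-34,-34])
E
```

```text
time_s: 14.87
position: [0.5202, 0.0075, 0.1184]
tcp_rot: [-0.151, -2.493, -0.05]
force: [-8.8, 0.8, 0.6]
gripper_width: 0.0245
lever ang 54.35659196515179 rad 0.0811581142251774 lat 0.0007794239712733161 F [-8.8  0.8  0.6] tilt -36.95562360484882
travel [-0.55  0.08 -0.84] twist [-0.3 -3.   0.3]
travel [0. 0. 0.] twist [0. 0. 0.]
```

```bash
python3 -m pendant '[{"twist":[0,-1,0],"travel":[-0.5,0.1,-0.9],"gripper":1},{"twist":[0,0,0],"travel":[-0.3,0,-0.4],"gripper":1}]'
python3 - <<'E'
from h import *
lev(); arc([61,62],[-34,-34])
E
```

```text
time_s: 15.03
position: [0.5281, 0.0065, 0.123]
tcp_rot: [-0.147, -2.49, -0.046]
force: [-7.6, -0.5, 0.0]
gripper_width: 0.0248
lever ang 60.873481350082166 rad 0.08079440641274796 lat 0.0006688530496589956 F [-7.6 -0.5  0. ] tilt -37.112781275139255
travel [-0.2   0.08  0.01] twist [-0.5 -3.1  0.4]
travel [-0.06 -0.   -0.12] twist [0. 0. 0.]
```

```bash
python3 -m pendant '[{"twist":[0,0,0],"travel":[-0.3,0,-0.2],"gripper":1},{"twist":[0,0,0],"travel":[0,0,0],"gripper":1}]'
python3 - <<'E'
from h import *
lev(); grab('wrist','w17');grab('side','s17')
a=cv2.imread('pics/s17.png')[150:290,260:480]; cv2.imwrite('pics/c17.png',cv2.resize(a,None,fx=3.5,fy=3.5,interpolation=2))
E
```

```text
time_s: 15.2
position: [0.5278, 0.0065, 0.1232]
tcp_rot: [-0.144, -2.478, -0.046]
force: [1.9, -1.4, -4.5]
gripper_width: 0.0242
lever ang 60.850959388078984 rad 0.08078132171678362 lat 0.0006277711044258804 F [ 1.9 -1.4 -4.5] tilt -37.82798259362639
```

View pics/w17.png

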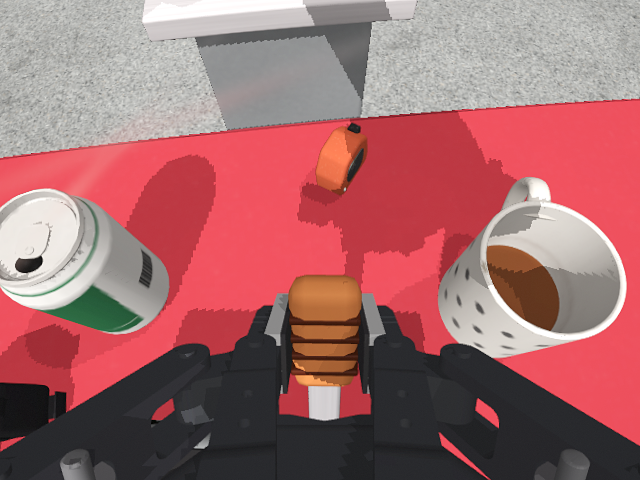

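View pics/c17.png

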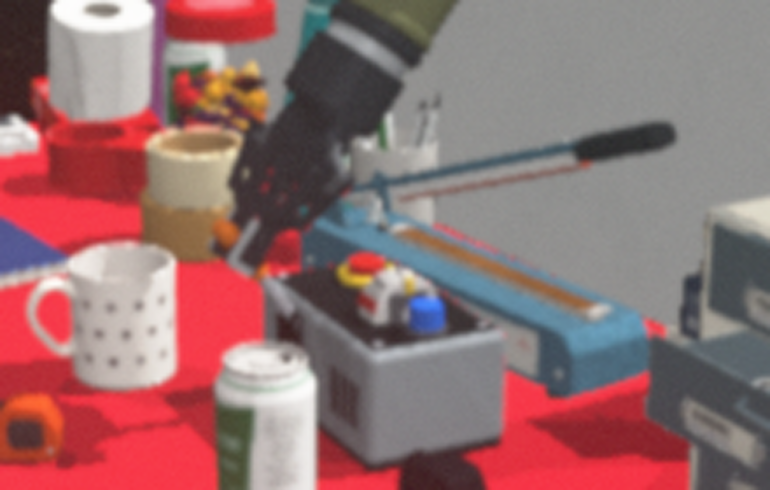

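```bash
python3 -m pendant '[{"twist":[0,0,0],"travel":[-0.5,0,-0.2],"gripper":1}]'
python3 - <<'E'
from h import *
lev()
E
```

```text
time_s: 15.38
position: [0.5297, 0.0063, 0.1243]
tcp_rot: [-0.141, -2.469, -0.045]
force: [-19.5, -0.2, 11.5]
gripper_width: 0.0244
lever ang 62.44326394267077 rad 0.08071567953229465 lat 0.0005787544603007111 F [-19.5  -0.2  11.5] tilt -38.30437546601845
```

```bash
python3 -m pendant '[{"twist":[0,0,0],"travel":[0,0,0],"gripper":0.4},{"twist":[0,0,0],"travel":[0,0,0],"gripper":0.4},{"twist":[0,0,0],"travel":[0,0,0],"gripper":0.4},{"twist":[0,0,0],"travel":[0,0,0],"gripper":0.4},{"twist":[0,0,0],"travel":[0,0,0],"gripper":0.4}]'
python3 - <<'E'
from h import *
d=grab('wrist','w18');st()
for a in (55,52.7,60,-25):
    a=np.radians(a); print(proj(d,hinge+.102*(np.cos(a)*fw+np.array([0,0,np.sin(a)]))))
E
```

```text
time_s: 15.8
position: [0.5324, 0.0072, 0.1257]
tcp_rot: [-0.142, -2.478, -0.049]
force: [-0.4, 0.3, -0.1]
gripper_width: 0.0512
15.85 [0.5325 0.0072 0.1257] [-0.142 -2.478 -0.049] [ 0.8 -0.1 -0.1] 0.05133629681233885
[[-0.784, 0.114, -0.61], [0.09, 0.993, 0.07], [0.614, 0.0, -0.79]] q [ 0.478  0.797 -0.79   1.319  0.285  1.852  1.129]
[323.3617982  270.14055341]
[323.51363298 263.68017765]
[322.99422434 286.72804219]
[324.60253185 282.77113106]
```

View pics/w18.png

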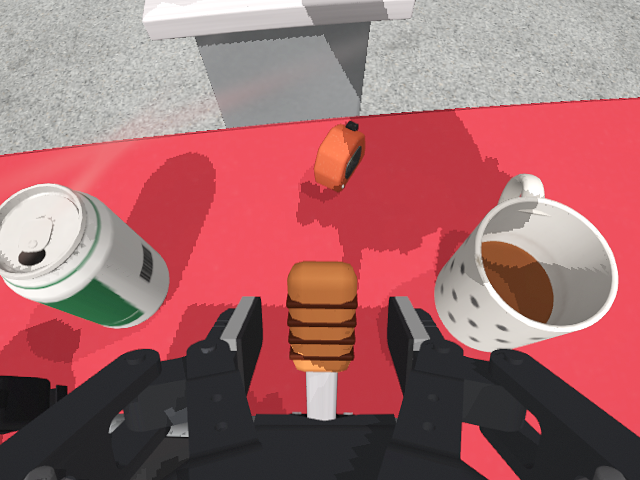

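```bash
python3 -m pendant '[{"twist":[0,0,0],"travel":[0,0,-2],"gripper":0.4},{"twist":[0,0,0],"travel":[0,0,-3.5],"gripper":0.4},{"twist":[0,0,0],"travel":[0,0,-3.5],"gripper":0.4},{"twist":[0,-6,0],"travel":[0,0,-3.5],"gripper":0.4},{"twist":[0,-7,0],"travel":[0,-1.5,-1.5],"gripper":1},{"twist":[0,-7,0],"travel":[0,-2,0],"gripper":1},{"twist":[0,-7,0],"travel":[0,-2.5,0],"gripper":1},{"twist":[0,-7,0],"travel":[0,-2.5,0],"gripper":1},{"twist":[0,-4,0],"travel":[0,-2,0],"gripper":1},{"twist":[0,0,0],"travel":[0,0,0],"gripper":1}]'
python3 - <<'E'
from h import *
st(); to(W(0,-68,130),toolrot(82.7,0)); grab('side','s19')
d=grab('wrist','w19')
a=cv2.imread('pics/s19.png')[150:290,260:480]; cv2.imwrite('pics/c19.png',cv2.resize(a,None,fx=3.5,fy=3.5,interpolation=2))
E
```

```text
time_s: 16.68
position: [0.6116, -0.1091, 0.236]
tcp_rot: [0.172, 3.125, -0.003]
force: [-0.4, -0.9, 0.3]
gripper_width: 0.0001
16.6833 [ 0.6116 -0.1091  0.236 ] [ 1.720e-01  3.125e+00 -3.000e-03] [-0.4 -0.9  0.3] 8.72155657066281e-05
[[-0.994, 0.11, 0.012], [0.11, 0.994, -0.003], [-0.012, -0.002, -1.0]] q [ 0.821  0.367 -0.876  1.508  0.287  1.388  1.389]
travel cm [-0.38  0.2  10.61]
twist deg [-0.08  0.69  0.98]
```

View pics/c19.png

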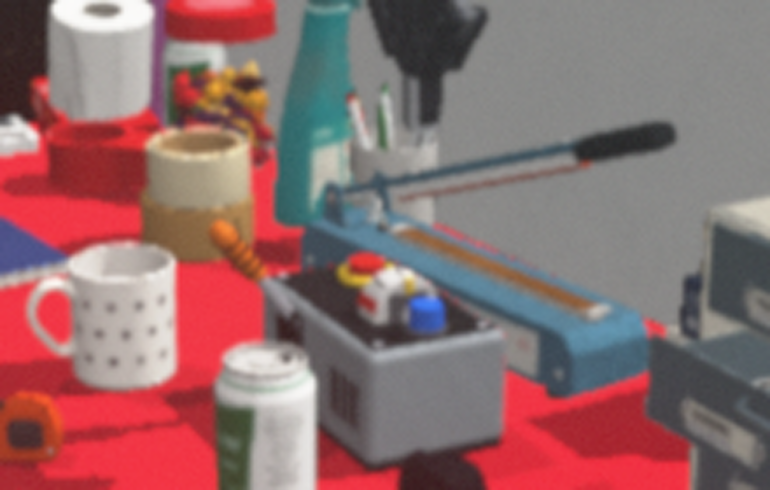

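View pics/w19.png

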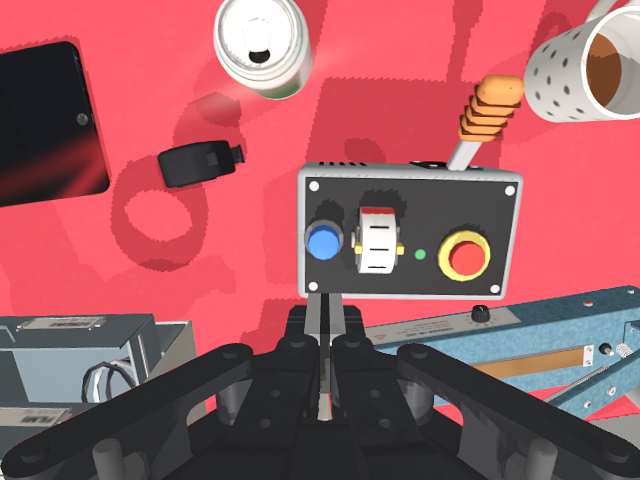

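```bash
cat >> h.py <<'E'
def drum(d):
    for k in range(-4,3):
        a=np.radians(36*k); print(k,np.round(proj(d,W(26*np.sin(a),-28,94+26*np.cos(a))),1))
E
python3 - <<'E'
from h import *
d=load('w19'); drum(d); print('key',proj(d,W(0,-68,112)))
cv2.imwrite('pics/d19.png',cv2.cvtColor(cv2.resize(d['img'][190:300,290:430],None,fx=5,fy=5,interpolation=2),cv2.COLOR_RGB2BGR))
E
```

```text
-4 [372.2 215.5]
-3 [374.9 207. ]
-2 [377.7 210.7]
-1 [379.4 227. ]
0 [379.1 249.3]
1 [376.9 267.2]
2 [374.  273.2]
key [323.38561417 245.25183458]
```

View pics/d19.png

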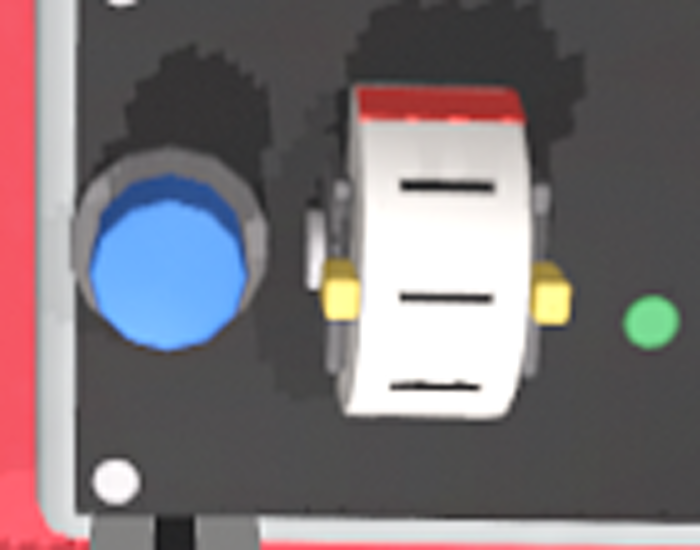

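Red bar at crop (440,105), i.e. px (378,211). That is exactly two steps before the top, so two presses, checking after each.

```bash
python3 - <<'E'
from h import *
to(W(0,-71,125),toolrot(82.7,0))
E
python3 -m pendant '[{"twist":[0,0.7,1],"travel":[-0.5,0,3],"gripper":1},{"twist":[0,0,0],"travel":[0,0,3.5],"gripper":1},{"twist":[0,0,0],"travel":[0,0,2.5],"gripper":1},{"twist":[0,0,0],"travel":[0,0,0],"gripper":1}]'
python3 - <<'E'
from h import *
st(); to(W(0,-71,112),toolrot(82.7,0))
E
```

```text
travel cm [-0.28 -0.65 11.11]
twist deg [0.21 0.54 1.22]
time_s: 17.12
position: [0.6238, -0.0978, 0.1463]
tcp_rot: [0.186, 3.135, 0.014]
force: [-0.4, -0.0, 0.2]
gripper_width: -0.0001
17.1167 [ 0.6238 -0.0978  0.1463] [0.186 3.135 0.014] [-0.4 -0.   0.2] -6.024790216859816e-05
[[-0.993, 0.119, 0.002], [0.119, 0.993, 0.009], [-0.001, 0.009, -1.0]] q [ 0.768  0.462 -0.843  1.584  0.349  1.254  1.32 ]
travel cm [ 0.57 -1.41  3.42]
twist deg [0.51 0.04 0.49]
```

```bash
python3 -m pendant '[{"twist":[0.4,0,0.4],"travel":[0.6,-1.4,0],"gripper":1},{"twist":[0,0,0],"travel":[0,-0.3,0.5],"gripper":1},{"twist":[0,0,0],"travel":[0,0,0],"gripper":1}]'
python3 - <<'E'
from h import *
st(); to(W(0,-71,112),toolrot(82.7,0))
E
```

```text
time_s: 17.37
position: [0.6173, -0.11, 0.1415]
tcp_rot: [-0.188, -3.135, -0.01]
force: [0.8, 0.9, -0.4]
gripper_width: -0.0
17.3667 [ 0.6173 -0.11    0.1415] [-0.188 -3.135 -0.01 ] [ 0.8  0.9 -0.4] -3.407887579417463e-05
[[-0.993, 0.119, -0.001], [0.119, 0.993, 0.006], [0.001, 0.006, -1.0]] q [ 0.789  0.458 -0.84   1.599  0.348  1.245  1.338]
travel cm [ 0.07 -0.11  2.95]
twist deg [ 0.35 -0.09  0.45]
```

```bash
python3 -m pendant '[{"twist":[0.3,0,0.4],"travel":[0,-0.2,1],"gripper":1},{"twist":[0,0,0],"travel":[0,-0.2,1.1],"gripper":1},{"twist":[0,0,0],"travel":[0,-0.1,0.3],"gripper":1},{"twist":[0,0,0],"travel":[0,0,0],"gripper":1}]'
python3 - <<'E'
from h import *
st(); to(W(0,-71,112),toolrot(82.7,0))
E
```

```text
time_s: 17.7
position: [0.6193, -0.1158, 0.1191]
tcp_rot: [0.201, 3.13, -0.001]
force: [-0.4, 0.2, -0.3]
gripper_width: 0.0001
17.7 [ 0.6193 -0.1158  0.1191] [ 2.01e-01  3.13e+00 -1.00e-03] [-0.4  0.2 -0.3] 8.169348954377472e-05
[[-0.992, 0.128, 0.005], [0.128, 0.992, -0.001], [-0.005, -0.0, -1.0]] q [ 0.782  0.478 -0.825  1.62   0.371  1.203  1.322]
travel cm [0.35 0.46 0.71]
twist deg [-0.01  0.27 -0.06]
```

```bash
python3 -m pendant '[{"twist":[0,0.2,0],"travel":[0.3,0.5,0.2],"gripper":1},{"twist":[0,0,0],"travel":[0,0.1,0.8],"gripper":1},{"twist":[0,0,0],"travel":[0,0,0.8],"gripper":1}]'
python3 - <<'E'
from h import *
st(); to(W(0,-70,99.5),toolrot(82.7,0))
E
```

```text
time_s: 17.95
position: [0.618, -0.1094, 0.1026]
tcp_rot: [0.203, 3.131, -0.003]
force: [-3.7, -2.1, 5.5]
gripper_width: 0.0
17.95 [ 0.618  -0.1094  0.1026] [ 2.030e-01  3.131e+00 -3.000e-03] [-3.7 -2.1  5.5] 2.5286214865151548e-05
[[-0.992, 0.129, 0.003], [0.129, 0.992, -0.002], [-0.004, -0.001, -1.0]] q [ 0.77   0.49  -0.82   1.641  0.384  1.176  1.301]
travel cm [ 0.13 -0.06  0.31]
twist deg [-0.08  0.21 -0.1 ]
```

```bash
python3 -m pendant '[{"twist":[0,0,0],"travel":[0,0,0.4],"gripper":1}]'; python3 -m pendant '[{"twist":[0,0,0],"travel":[0,0,0.2],"gripper":1}]'
```

```text
time_s: 18.03
position: [0.6181, -0.1094, 0.0992]
tcp_rot: [0.202, 3.131, -0.004]
force: [-9.9, -0.7, 30.8]
gripper_width: 0.0
time_s: 18.12
position: [0.6181, -0.1094, 0.0993]
tcp_rot: [0.202, 3.132, -0.007]
force: [-8.9, 0.5, 23.1]
gripper_width: 0.0002
```

```bash
python3 -m pendant '[{"twist":[0,0,0],"travel":[0,0,-1.5],"gripper":1},{"twist":[0,0,0],"travel":[0,0,-1.5],"gripper":1},{"twist":[0,0,0],"travel":[0,0,-0.5],"gripper":1},{"twist":[0,0,0],"travel":[0,0,0],"gripper":1}]'
python3 - <<'E'
from h import *
st(); to(W(0,-70,112),toolrot(82.7,0)); d=grab('wrist','w21'); drum(d)
E
```

```text
time_s: 18.45
position: [0.618, -0.1083, 0.1348]
tcp_rot: [0.2, 3.132, -0.007]
force: [-0.4, 0.5, -0.5]
gripper_width: -0.0001
18.45 [ 0.618  -0.1083  0.1348] [ 0.2    3.132 -0.007] [-0.4  0.5 -0.5] -5.740499022968903e-05
[[-0.992, 0.127, 0.003], [0.127, 0.992, -0.005], [-0.004, -0.004, -1.0]] q [ 0.778  0.459 -0.835  1.61   0.361  1.229  1.316]
travel cm [ 0.13 -0.16  2.28]
twist deg [-0.24  0.21 -0.01]
-4 [396.4 240.3]
-3 [401.8 229.1]
-2 [408.2 236.6]
-1 [413.  263.7]
0 [413.1 299.2]
1 [408.6 324.5]
2 [402.2 329.3]
```

View pics/w21.png

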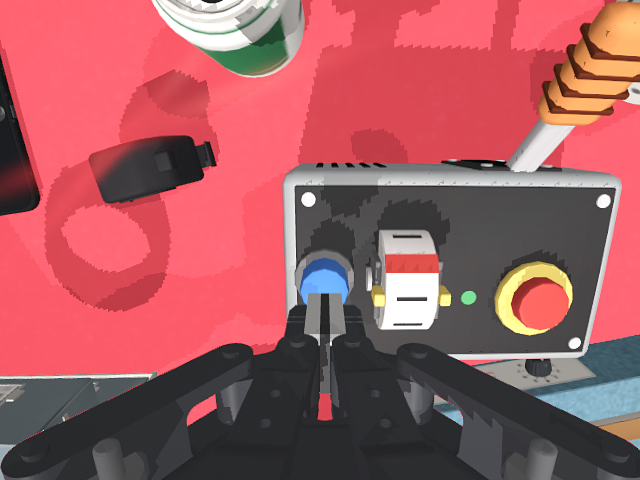

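Red bar now at (412,264), one step before the top (413,299). One more press.

```bash
python3 -m pendant '[{"twist":[0,0,0],"travel":[0.1,-0.2,1],"gripper":1},{"twist":[0,0,0],"travel":[0,-0.1,0.8],"gripper":1},{"twist":[0,0,0],"travel":[0,0,0],"gripper":1}]'
python3 - <<'E'
from h import *
st(); to(W(0,-70,112),toolrot(82.7,0))
E
```

```text
time_s: 18.75
position: [0.6152, -0.1113, 0.1121]
tcp_rot: [0.2, 3.135, -0.006]
force: [0.3, -0.2, 1.1]
gripper_width: 0.0003
18.75 [ 0.6152 -0.1113  0.1121] [ 0.2    3.135 -0.006] [ 0.3 -0.2  1.1] 0.00027103669294372415
[[-0.992, 0.127, 0.0], [0.127, 0.992, -0.004], [-0.001, -0.004, -1.0]] q [ 0.777  0.477 -0.824  1.636  0.376  1.193  1.311]
travel cm [-0.12  0.17  0.01]
twist deg [-0.23  0.05  0.01]
```

```bash
python3 -m pendant '[{"twist":[0,0,0],"travel":[-0.1,0.2,0.6],"gripper":1},{"twist":[0,0,0],"travel":[0,0,0.6],"gripper":1}]'; python3 -m pendant '[{"twist":[0,0,0],"travel":[0,0,0.4],"gripper":1}]'
```

```text
time_s: 18.92
position: [0.6161, -0.111, 0.0991]
tcp_rot: [-0.202, -3.134, 0.009]
force: [-2.5, 1.5, 28.3]
gripper_width: 0.0001
time_s: 19.0
position: [0.6164, -0.111, 0.0988]
tcp_rot: [-0.202, -3.134, 0.012]
force: [-17.1, -0.5, 49.3]
gripper_width: 0.0001
```

```bash
python3 -m pendant '[{"twist":[0,0,0],"travel":[0,0,-1.5],"gripper":1},{"twist":[0,0,0],"travel":[0,0,-2],"gripper":1},{"twist":[0,0,0],"travel":[0,0,-3.5],"gripper":1},{"twist":[0,0,0],"travel":[0,0,-3.5],"gripper":1},{"twist":[0,0,0],"travel":[0,0,-3],"gripper":1},{"twist":[0,0,0],"travel":[0,0,-2],"gripper":1},{"twist":[0,0,0],"travel":[0,0,0],"gripper":1}]'
python3 - <<'E'
from h import *
st(); d=grab('wrist','w22'); drum(d);d=grab('side','s22');grab('scene','c22')
cv2.imwrite('pics/c22z.png',cv2.resize(cv2.imread('pics/s22.png')[180:320,180:440],None,fx=3,fy=3,interpolation=2))
E
```

```text
time_s: 19.58
position: [0.6155, -0.1083, 0.255]
tcp_rot: [-0.2, -3.126, 0.008]
force: [1.1, 0.6, 0.0]
gripper_width: -0.0004
19.5833 [ 0.6155 -0.1083  0.255 ] [-0.2   -3.126  0.008] [1.1 0.6 0. ] -0.0004370950518840746
[[-0.992, 0.127, -0.009], [0.127, 0.992, -0.004], [0.008, -0.006, -1.0]] q [ 0.794  0.381 -0.869  1.452  0.294  1.452  1.366]
-4 [372.  210.8]
-3 [374.1 202.1]
-2 [376.6 205. ]
-1 [378.4 219.8]
0 [378.5 240.8]
1 [376.9 258.1]
2 [374.5 264.5]
```

View pics/w22.png

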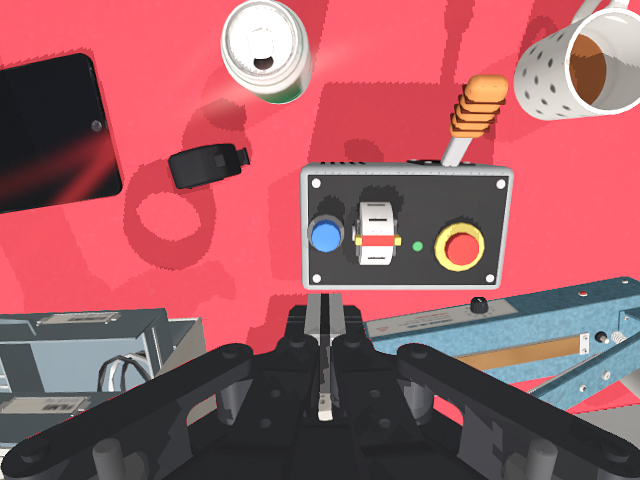

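View pics/c22z.png

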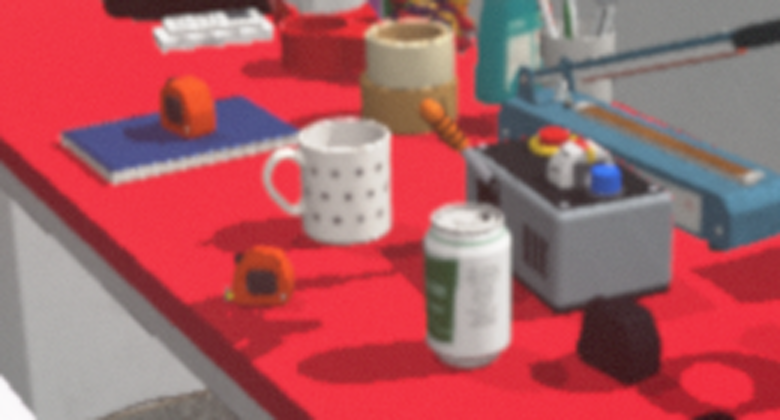

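The red bar is at (377,240), between the pointers (predicted 378,241). The lever is up, the tape is upright on the book, and the mug, can and tablet have not moved.

```bash
python3 -c "
from h import *
print(workorder.close_job())"
```

```text
the job is handed in; nothing more can be done
None
```

The trip test is done in the order asked and handed in at about 20 s of the 72 s allowed. The hand-in gives no verdict, so the checks below are my own.

- **Tape measure:** I took the larger orange one from under the lever and stood it upright on the blue order book. The last side picture shows it standing there.
- **Trip and reset:** One press of the test button dropped the lever fully; its grip appeared within about 2 px of the position predicted for fully down. I lifted it until the force rose near the stop, and on letting go it settled at about 53° above level. It was still up in every later picture.
- **Drum:** The red mark started two steps before the top, so I pressed the step key twice. It now stands between the yellow pointers, within about 1 px of where it should be.
- **Other things:** The mug, drink can and tablet look unmoved, judged by eye. The gripper was well clear of everything at hand-in.

The fingertips bottomed harder than needed on the test button (about 48 N) and on the second key press (about 49 N). That is far below the 120 N wrist limit, and it was the fingertips pressing, not the arm or gripper body. None of my last checks failed or disagreed.

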